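Empty the bay, pack the bit cassettes and clamp the case

TASK

Take the wooden packing block out of the case and stand it upright on the bench, at least 10 cm away from the case. Put every grey bit cassette that is out on the bench away in the blue case: slide each one upright into a free bay until it stands on the bay's floor. When all are in, close the clear lid fully, then swing the wire bail up over it, past its centre, so that it clamps the lid shut. Leave the other things on the bench where they are.

Things in the scene. Friction and masses are not known exactly. Their poses are not given: they have to be found in the camera images.
- case: blue case screwed to the bench, 90 (its x) x 226 mm (its y), walls 5 mm thick and 40 mm high, floor 6 mm thick. Four dividers (4 mm thick, tops at 38 mm) make five equal bays, each 80 (x) x 40 (y) mm, centred at x = 0, y = -88, -44, 0, 44, 88 mm. Origin under its centre, z up; the lid's hinge is on the +x side (away from the robot), the bail on the -x side
- lid (a joint): angle of the clear hollow lid (rad): 0 = shut, grows as it opens, about 2 at the start, stop at 2.2. It stays where it is left (hinge friction 0.2 N m, lid 0.22 kg). No handle: push it over from behind, then press its flat top down. Shut, it covers x = -48 to +47, z = 42 to 82 mm of the case frame
- lid_hinge (a point): point on the lid's hinge axis, fixed to the case at x = +47, y = 0, z = 42 mm of its frame; the axis runs along the case's y
- lid_top (a point): point of the lid's flat outer top, 15 mm behind its front edge, mid width: 80 mm from the hinge along the lid and 40 mm out from it (shut: x = -33, z = 82 mm of the case frame). Its z axis is the top's outward normal. Two grey saddle blocks, 20 x 20 mm, 28 mm tall, stand on the top at x = +12, y = -70 and +70 mm (shut); the bail's wire comes to rest on them
- bail (a joint): angle q of the steel wire bail (rad): 0 = leaning forward on the robot's side, as at the start (0 to 0.3); grows as it swings up and over the lid. A spring resists more and more (up to 5 N at the crossbar), its dead centre is at q = 1.15, then it pulls the bail on (4 N) until the wire lies on the shut lid's saddles at about 1.5. Let go short of 1.15 it springs back
- bail_pivot (a point): point on the bail's hinge axis, fixed to the case at x = -20, y = 0, z = 22 mm of its frame; the axis runs along the case's y
- bail_grip (a point): middle of the bail's crossbar: black rubber sleeve 12 mm across, 80 mm long along the case's y; the bare wire is 8 mm thick, the crossbar 244 mm long. It is 98 mm from the axis: at x = -20 + 98 sin(q - 1.19), z = 22 + 98 cos(q - 1.19) mm of the case frame. With the bail over the shut lid it is about 30 mm above the lid's top
- packing_block: plain wooden packing block, 74 (its x) x 34 (its y) x 66 mm high, 0.11 kg; at the start it stands in the middle bay of the case, its x along the case's x, its top 72 mm above the bench. Origin under its centre, z up
- cassette1: grey bit cassette, standing on the bench: body 76 (its x) x 36 (its y) x 40 mm high, the lowest 5 mm stepped in 2 mm all round as a lead-in; on its top stands a black grip block 36 (x) x 14 (y) x 28 mm, centred, so 68 mm high in all. About 0.18 kg. Origin under its centre, z up. All cassettes are alike, either way round. May be absent
- cassette2: grey bit cassette, standing on the bench: body 76 (its x) x 36 (its y) x 40 mm high, the lowest 5 mm stepped in 2 mm all round as a lead-in; on its top stands a black grip block 36 (x) x 14 (y) x 28 mm, centred, so 68 mm high in all. About 0.18 kg. Origin under its centre, z up. All cassettes are alike, either way round. May be absent
- cassette3: grey bit cassette, standing on the bench: body 76 (its x) x 36 (its y) x 40 mm high, the lowest 5 mm stepped in 2 mm all round as a lead-in; on its top stands a black grip block 36 (x) x 14 (y) x 28 mm, centred, so 68 mm high in all. About 0.18 kg. Origin under its centre, z up. All cassettes are alike, either way round. May be absent
- cassette4: grey bit cassette, standing on the bench: body 76 (its x) x 36 (its y) x 40 mm high, the lowest 5 mm stepped in 2 mm all round as a lead-in; on its top stands a black grip block 36 (x) x 14 (y) x 28 mm, centred, so 68 mm high in all. About 0.18 kg. Origin under its centre, z up. All cassettes are alike, either way round. May be absent
- cassette5: grey bit cassette, standing on the bench: body 76 (its x) x 36 (its y) x 40 mm high, the lowest 5 mm stepped in 2 mm all round as a lead-in; on its top stands a black grip block 36 (x) x 14 (y) x 28 mm, centred, so 68 mm high in all. About 0.18 kg. Origin under its centre, z up. All cassettes are alike, either way round. May be absent
- tin: flat round steel tin, 66 mm across, 34 mm high; a bystander among the cassettes; origin under its centre
- jaw_block: flat cork block 70 x 45 x 30 mm; a bystander among the cassettes; origin under its centre
- hammer: hammer with an orange handle, about 260 mm long, origin near its middle, lying near the far edge of the bench; a bystander
- screwdriver: screwdriver with a blue handle, 200 mm long, origin at its middle, lying beyond the case; a bystander
- screw_jar: closed jar 64 mm across, 85 mm high, to the right of the case; a bystander; origin under its centre
- mug: white mug 76 mm across, 85 mm high, to the right of the case; a bystander; origin under its centre
Mind the look-alikes: they are no part of the job. What is shaped like the cassette1 but green or red is not meant.

How it is judged:
On the way, in this order (a step that is already met when the one before it is completed fails the run):
1. every cassette on the bench stands fully home, upright, in a bay of the case (z of cassette1 in the frame of case between 0 and 0.0105 m and x of cassette1 in the frame of case between -0.01 and 0.01 m and y of cassette1 in the frame of case between -0.095 and 0.095 m and angle between each of cassette1, cassette2, cassette3, cassette4, cassette5's own z axis and vertical below 0.12 rad and z of cassette2 in the frame of case between 0 and 0.0105 m and x of cassette2 in the frame of case between -0.01 and 0.01 m and y of cassette2 in the frame of case between -0.095 and 0.095 m and z of cassette3 in the frame of case between 0 and 0.0105 m and x of cassette3 in the frame of case between -0.01 and 0.01 m and y of cassette3 in the frame of case between -0.095 and 0.095 m and z of cassette4 in the frame of case between 0 and 0.0105 m and x of cassette4 in the frame of case between -0.01 and 0.01 m and y of cassette4 in the frame of case between -0.095 and 0.095 m and z of cassette5 in the frame of case between 0 and 0.0105 m and x of cassette5 in the frame of case between -0.01 and 0.01 m and y of cassette5 in the frame of case between -0.095 and 0.095 m), for 0.2 s.
2. the lid is shut, with the cassettes inside (value of joint lid below 0.05 rad), for 0.2 s.
3. the bail is swung over centre onto the shut lid (value of joint lid below 0.05 rad and value of joint bail above 1.42 rad), for 0.2 s.
At the end, for the whole second after the job is handed in: Every cassette present stands upright (0.12 rad) in a bay, its underside below 10.5 mm over the case's underside (bay floor 6 mm); the block stands upright on the bench, over 15 cm from the case's centre; lid below 0.05 rad; bail above 1.42 rad, at rest; bystanders moved under 5 cm (all of step 1 and all of step 3 and height (world z) of packing_block below 0.01 m and angle between packing_block's own z axis and vertical below 0.15 rad and horizontal distance between packing_block and case above 0.15 m and velocity of joint bail below 0.1 rad/s); the robot touches nothing.
It fails at once if a bystander (tin, cork block, hammer, screwdriver, jar or mug) was moved more than 5 cm (distance of any of tin, jaw_block, hammer, screwdriver, screw_jar, mug from where it was at the start of the episode above 0.05 m).
It fails at once if the jar or the mug was tipped over (angle between any of screw_jar, mug's own z axis and vertical above 0.6 rad).
Of cassette1, cassette2, cassette3, cassette4, cassette5 only 3 to 5 are there at a start; the rules pass over those that are not, and their reading is None.
At some moment in a run one of cassette1, cassette2, cassette3, cassette4, cassette5 may be knocked a few centimetres aside while the robot is not near it.
It also fails if it takes over 210 s, if anything falls off the work surface, if the arm or the gripper's body presses on something with over 40 N, if the wrist force passes 120 N, or if a joint passes its speed limit or range.

ROBOT

A 6-joint arm with a two-finger parallel gripper is mounted at the origin on the work surface. World frame = base frame: x ahead of the robot, y to its left, z up, the work surface at z = 0. Lengths are in m, angles in rad, forces in N, time in s.
With the tool pointing down it reaches from about 0.3 to 0.875 m from the base axis. Payload 6.4 kg.
Tool frame: the origin (TCP) lies at the centre of the arm's flange, where the gripper is bolted on; the fingertips stand 173 mm ahead of it and the grasp point (between the pads) lies 155 mm ahead of it; z points along the fingers, x is the direction in which the jaws open and shut, and the axes are right-handed (so a half turn about z gives the same grasp; the last joint's range is limited). The gripper opens to 85 mm and grips with 20 to 120 N. Pads are 22 mm wide; open, the fingers measure 114 mm over their backs; the gripper's body (76 mm by 85 mm) begins 54 mm behind the grasp point. The pads swing forward as they close: fully open they stand 13 mm farther back than shut.
Start: joints at [-1.395, 0.181, 1.607, -0, 1.354, -0.206], TCP at [0.214, -0.534, 0.405] pointing down, gripper open.
Joint ranges: [-2.99, 2.99], [-0.89, 2.07], [0.3, 2.58], [-1.14, 4.28], [0, 2.63], [-3.12, 3.12]. Speed limits (rad/s): [2.57, 2.57, 3.01, 3.14, 3.14, 3.14].

INTERFACE

Orientations are given as a unit quaternion [w, x, y, z].
In Python, from bench import ctrl gives the robot as it stands. The module is installed in compiled form; this text tells all that it offers.
- The arm moves only by the tool move_arm, never from a script. Its argument "moves" is a list of rows, each an object of numbers: "gripper": the opening in per cent of the stroke, from 0 (shut) to 100 (fully open); "x", "y", "z": the shift along the tool's x, y, z in cm; "roll": the turn about the tool's z in degrees. In form: [{"gripper": .., "x": .., "y": .., "z": .., "roll": ..}, ...]. A call has 1 to 5 rows; each row shifts and turns the commanded pose from where the row before left it, along the tool's axes as they then stand; what a row does not reach is not made up. A row lasts 1/8 s, in which the tool goes at most 62.5 mm and 10.7 degrees, less where a joint would pass 70% of its speed; a pose out of reach is approached as far as the arm can. A call is refused whole if a number of a shift passes 6.25 or a number of a turn 10.7, either way. A call with a gripper value outside its range is refused whole. The fingers move at their own pace and stop on an object; the grip force is fixed at half the most. Time passes only in rows, so rows that do not move let the fingers close. It gives the time, the measured TCP pose, the force and the opening at its end, in the units of the state.
- ctrl.get_obs(): the state, without advancing time (a new reading comes with each control period).
- ctrl.camera(name): name is "side" or "top" or "wrist"; returns a dict with "img" (400x640x3 uint8, red, green, blue), "fx", "fy", "cx", "cy" (pixels), "D" ([k1, k2, p1, p2, k3] as OpenCV has them; the pictures are not rectified), "world_from_camera" (4x4, takes a point from camera to world coordinates); the wrist camera has in their place "tool_from_camera" (4x4, takes a point from camera to tool coordinates, whose origin is the TCP and whose axes are the tool frame's). Camera axes: x right, y up, looking along -z (the intrinsics and any distortion apply to the point x, -y, -z); pixel columns grow to the right and rows downward; lengths in m; the calibration is good to about 2 mm. A picture is of the moment at which its call begins: read the wrist's pose just before it. There is no depth.
- ctrl.hand_in(): hands the job in, once; it reports no verdict.
The state is a dict: "time_s": time; "q": joint angles; "dq": joint speeds; "joint_efforts": joint torques, N m; "eef_pos": TCP position; "eef_rot": TCP orientation; "wrist_force": force on the tool from outside, world axes, zero at the start; "torque": the same for the moment, N m; "opening": opening from 0.0 (shut) to 1.0 (fully open).
Only numpy, scipy, OpenCV 4.12 (cv2) and the standard library are available. Lean on these libraries where they do the work, as an engineer would, in place of code of your own. Each camera call takes 0.05 s, during which the arm holds its last target. There are 200 camera calls.

## Working session

There is one attempt and no reset: what is moved stays moved. The work goes in short steps, Python scripts to look and compute and a tool call to move; the robot and the scene stay as the last step left them, time stands still between calls to the robot, and variables do not carry over. Pictures are saved under pics/ and viewed, about 12 in all and at most 16, crops included, and the job is handed in when it is done.

Besides the shell and the picture viewer there is one more tool, called after "Emit:" by a JSON object that holds its "method" and its "body", one argument or row to a line. move_arm: Moves the arm, as the interface text tells. Its arguments: {"type":"object","properties":{"moves":{"type":"array","items":{"type":"object","properties":{"gripper":{"type":"number"},"x":{"type":"number"},"y":{"type":"number"},"z":{"type":"number"},"roll":{"type":"number"}}}}},"required":["moves"]}

```bash
mkdir -p pics
cat > h.py <<'E'
import numpy as np, cv2, json
from bench import ctrl
from scipy.spatial.transform import Rotation as R
def grab(name):
    o=ctrl.get_obs(); c=ctrl.camera(name)
    if name=="wrist":
        T=np.eye(4); q=o["eef_rot"]; T[:3,:3]=R.from_quat([q[1],q[2],q[3],q[0]]).as_matrix(); T[:3,3]=o["eef_pos"]
        c["W"]=T@np.array(c["tool_from_camera"])
    else: c["W"]=np.array(c["world_from_camera"])
    c["K"]=np.array([[c["fx"],0,c["cx"]],[0,c["fy"],c["cy"]],[0,0,1.]]); c["D"]=np.array(c["D"],float)
    return c
def save(c,n,crop=None,s=1):
    im=c["img"][:,:,::-1]
    if crop: im=im[crop[1]:crop[3],crop[0]:crop[2]]
    cv2.imwrite("pics/"+n+".png",cv2.resize(im,None,fx=s,fy=s,interpolation=cv2.INTER_CUBIC))
def cast(c,uv,z):
    uv=np.array(uv,float).reshape(-1,1,2)
    p=cv2.undistortPoints(uv,c["K"],c["D"]).reshape(-1,2)
    d=np.c_[p[:,0],-p[:,1],-np.ones(len(p))]@c["W"][:3,:3].T
    o=c["W"][:3,3]; return o+d*((z-o[2])/d[:,2])[:,None]
def proj(c,P):
    P=np.array(P,float).reshape(-1,3); q=(P-c["W"][:3,3])@c["W"][:3,:3]; q=q*[1,-1,-1]
    return cv2.projectPoints(q,np.zeros(3),np.zeros(3),c["K"],c["D"])[0].reshape(-1,2)
E
python3 - <<'E'
from h import *
np.set_printoptions(precision=3,suppress=True)
o=ctrl.get_obs(); print({k:np.round(v,3) for k,v in o.items()})
for n in("top","side","wrist"):
    c=grab(n); save(c,n+"0",s=1.25); print(n,c["fx"],c["fy"],c["cx"],c["cy"],c["D"]); print(c["W"]); 
    if n=="wrist":print(np.array(c["tool_from_camera"]))
E
```

```text
{'time_s': np.float64(0.0), 'q': array([-1.395,  0.182,  1.608,  0.   ,  1.354, -0.206]), 'dq': array([ 0.001, -0.   , -0.   , -0.001, -0.   ,  0.   ]), 'joint_efforts': array([ -0.   , -44.487, -35.134,  -0.   ,   0.009,   0.   ]), 'eef_pos': array([ 0.214, -0.533,  0.404]), 'eef_rot': array([-0.001,  0.828, -0.56 , -0.001]), 'wrist_force': array([-0.524,  0.182, -0.034]), 'torque': array([-0.015,  0.023, -0.022]), 'opening': np.float64(0.998)}
top 449.600054355214 449.600054355214 313.98779461061895 197.35359875311937 [0.043 0.    0.    0.    0.   ]
[[ 0.013  0.995 -0.098  0.398]
 [-1.     0.014  0.008  0.001]
 [ 0.01   0.097  0.995  1.69 ]
 [ 0.     0.     0.     1.   ]]
side 453.83506677930797 453.83506677930797 324.75479533496986 195.79087050664413 [0.01 0.   0.   0.   0.  ]
[[-0.914  0.235 -0.331  0.133]
 [-0.406 -0.535  0.741  0.94 ]
 [-0.003  0.811  0.585  0.82 ]
 [ 0.     0.     0.     1.   ]]
wrist 320.0514144777535 320.0514144777535 324.68176470688275 200.9120097540484 [0.001 0.    0.    0.    0.   ]
[[ 0.372  0.878  0.3    0.292]
 [-0.928  0.353  0.119 -0.502]
 [-0.001 -0.322  0.947  0.373]
 [ 0.     0.     0.     1.   ]]
[[ 1.     0.    -0.     0.   ]
 [ 0.    -0.947 -0.323 -0.083]
 [-0.     0.323 -0.947  0.031]
 [ 0.     0.     0.     1.   ]]
```

View pics/top0.png

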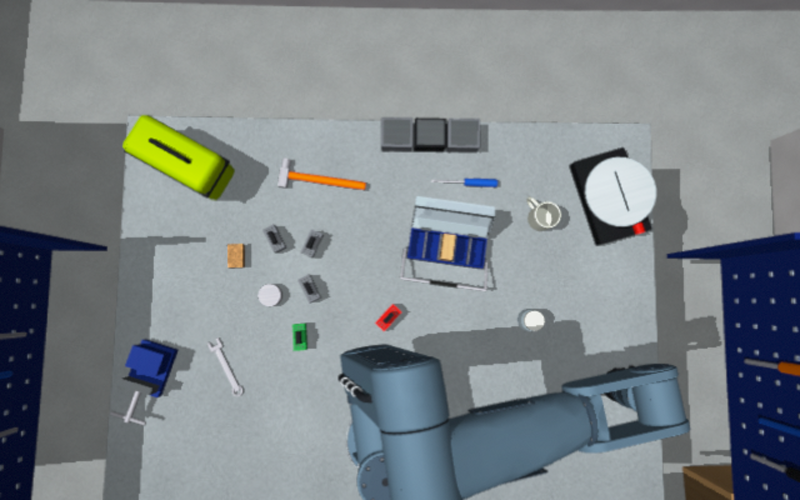

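View pics/side0.png

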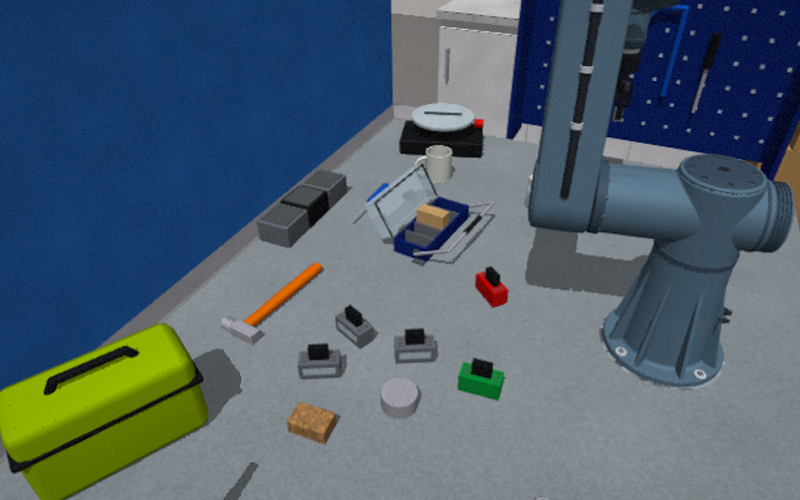

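Views 2/16. Top picture (800-px scale): grey cassettes are at (275,238), (313,243) and (310,288). The look-alikes are green (300,336), red (388,318), the drawer boxes (430,133), the tin (270,295) and the cork block (235,256). The case is at about (448,248) with the block in its middle bay, and the bail is on the robot's side.

Run:
```python
from h import *
np.set_printoptions(precision=3,suppress=True)
c=grab("top"); im=c["img"]; hsv=cv2.cvtColor(im,cv2.COLOR_RGB2HSV)
g=hsv[:,:,2]
for (u,v) in [(275,238),(313,243),(310,288)]:
    u,v=int(u/1.25),int(v/1.25); m=np.zeros(g.shape,np.uint8); m[v-14:v+15,u-14:u+15]=(g[v-14:v+15,u-14:u+15]<125)
    sub=(g<60).astype(np.uint8)*0; sub[v-12:v+13,u-12:u+13]=g[v-12:v+13,u-12:u+13]<50
    n,l,s,ce=cv2.connectedComponentsWithStats(sub); i=1+np.argmax(s[1:,4]) if n>1 else 0
    r=cv2.minAreaRect(np.argwhere(l==i)[:,::-1].astype(np.float32)); print(s[i],ce[i],r,cast(c,ce[i],0.066), np.percentile(g[v-12:v+13,u-12:u+13],[2,10,30,60]))
b=cv2.inRange(hsv,(105,150,40),(130,255,255)); b[:,:300]=0;b[:,420:]=0;b[:150]=0;b[250:]=0
pts=cv2.findNonZero(b); r=cv2.minAreaRect(pts); print(r); print(cast(c,cv2.boxPoints(r),0.04),cast(c,[r[0]],0.04))
save(c,"case_c",(310,150,410,240),8)
o=im[150:240,310:410]
```

```text
[215 186   7   9  30] [218.3   189.967] ((218.2844696044922, 189.6637725830078), (9.322757720947266, 3.151355028152466), 66.80140686035156) [[0.579 0.334 0.066]] [ 40.  81. 113. 155.]
[246 190   6   9  32] [248.5  193.75] ((248.46551513671875, 193.58621215820312), (3.5282113552093506, 8.541985511779785), 21.801410675048828) [[0.567 0.225 0.066]] [ 41.   84.  112.2 158. ]
[244 227   6   8  25] [246.56 230.16] ((246.60003662109375, 230.20004272460938), (8.049844741821289, 2.683281421661377), 63.43495178222656) [[0.435 0.229 0.066]] [ 44.  84. 114. 157.]
((357.4349060058594, 198.26873779296875), (60.97029495239258, 23.68927001953125), 7.907163143157959)
[[ 0.529 -0.056  0.04 ]
 [ 0.616 -0.067  0.04 ]
 [ 0.588 -0.29   0.04 ]
 [ 0.501 -0.278  0.04 ]] [[ 0.558 -0.173  0.04 ]]
```

View pics/case_c.png

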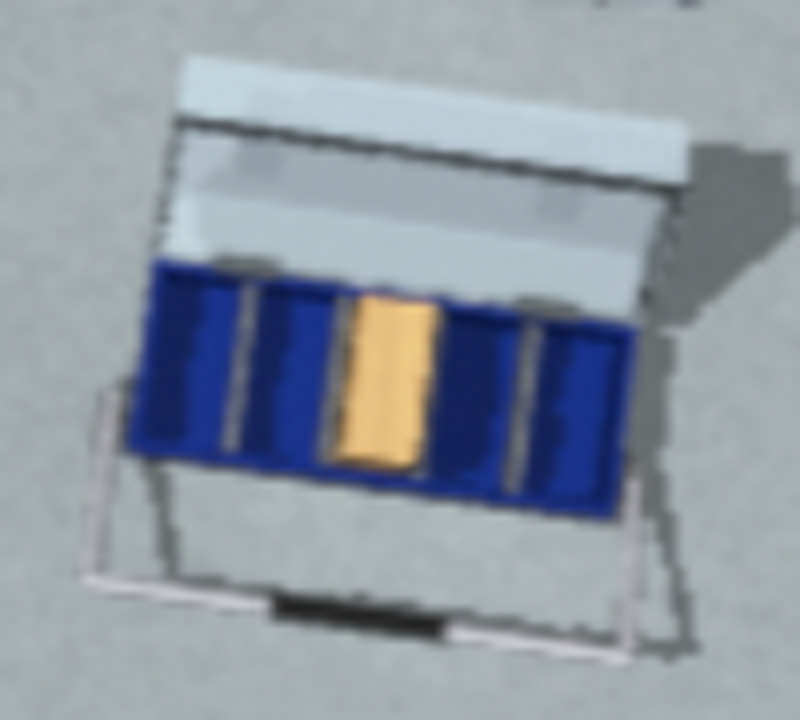

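Views 3/16. Crop: the case is centred at about world (0.558,-0.173) with yaw about -7°. All four outer bays are empty and the block fills the middle one. I'll go above the case, jaws along its y axis, for a close look.

Emit:
{"method": "move_arm", "body": {
  "moves": [
    {"gripper": 100,"z": 1.2,"roll": 9.7},
    {"z": 1.2,"roll": 9.7},
    {"z": 1.2,"roll": 9.6},
    {"x": -4.4,"y": -3.3},
    {"x": -4.4,"y": -3.3}
  ]
}}

```text
validation failed for argument at $.mo...
```

Emit:
{"method": "move_arm", "body": {
  "moves": [
    {"x": -4.4,"y": -3.3},
    {"x": -4.4,"y": -3.3},
    {"x": -4.4,"y": -3.3},
    {"x": -4.4,"y": -3.3},
    {"x": -4.4,"y": -3.3}
  ]
}}

```text
validation failed for argument at $.mo...
```

Emit:
{"method": "move_arm", "body": {
  "moves": [
    {"x": -4.4,"y": -3.3},
    {"x": -4.4,"y": -3.3},
    {}
  ]
}}

```text
validation failed for argument at $.mo...
```

```bash
cat >> h.py <<'E'
def plan(x,y,z,yaw=None):
    """prints roll needed (deg, tool z) and shift in cm in tool axes AFTER the roll; yaw=desired tool-x direction deg"""
    o=ctrl.get_obs(); q=o["eef_rot"]; M=R.from_quat([q[1],q[2],q[3],q[0]]).as_matrix(); p=o["eef_pos"]
    cur=np.degrees(np.arctan2(M[1,0],M[0,0])); roll=0
    if yaw is not None:
        roll=-((yaw-cur+180)%360-180); M=M@R.from_euler("z",roll,degrees=True).as_matrix()
    s=M.T@(np.array([x,y,z])-p)*100
    print("t %.2f pos %s yaw %.2f q6 %.2f op %.2f F %s | roll %.2f shift %s len %.1f"%(o["time_s"],np.round(p,4),cur,o["q"][5],o["opening"],np.round(o["wrist_force"],1),roll,np.round(s,2),np.linalg.norm(s)))
E
python3 - <<'E'
from h import *
plan(.558,-.173,.36,-97.2)
c=grab("wrist"); save(c,"w1",s=1.25)
E
```

```text
t 0.20 pos [ 0.2142 -0.5334  0.4041] yaw -68.12 q6 -0.21 op 1.00 F [ 0.2  0.3 -0.4] | roll 29.08 shift [-40.06 -29.59   4.44] len 50.0
```

View pics/w1.png

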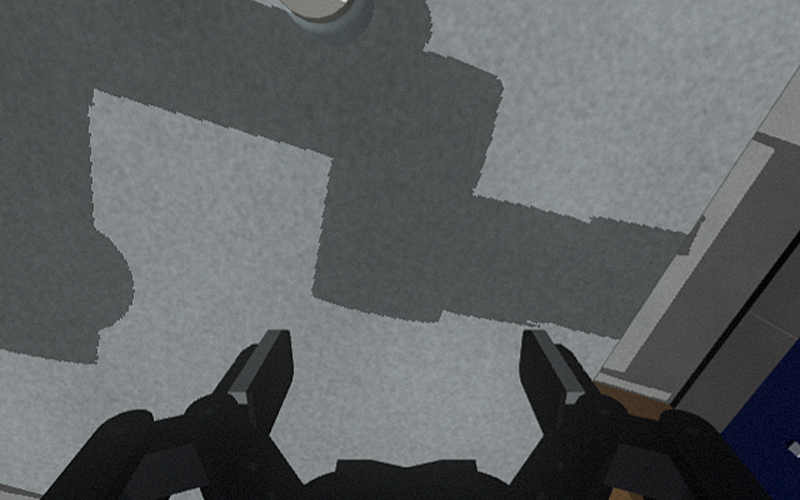

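Views 4/16. The picture shows only the start place, because the moves were refused: every row needs all five fields. Repeating them in full.

Emit:
{"method": "move_arm", "body": {
  "moves": [
    {"gripper": 100,"x": 0,"y": 0,"z": 1.2,"roll": 9.7},
    {"gripper": 100,"x": 0,"y": 0,"z": 1.2,"roll": 9.7},
    {"gripper": 100,"x": 0,"y": 0,"z": 1.2,"roll": 9.6},
    {"gripper": 100,"x": -4.4,"y": -3.3,"z": 0,"roll": 0},
    {"gripper": 100,"x": -4.4,"y": -3.3,"z": 0,"roll": 0}
  ]
}}

```text
time_s: 0.88
eef_pos: [0.291, -0.4538, 0.3682]
eef_rot: [0.0, -0.661, 0.75, 0.0]
wrist_force: [0.8, -0.3, 0.4]
opening: 0.997
```

Emit:
{"method": "move_arm", "body": {
  "moves": [
    {"gripper": 100,"x": -4.4,"y": -3.3,"z": 0,"roll": 0},
    {"gripper": 100,"x": -4.4,"y": -3.3,"z": 0,"roll": 0},
    {"gripper": 100,"x": -4.4,"y": -3.3,"z": 0,"roll": 0},
    {"gripper": 100,"x": -4.4,"y": -3.3,"z": 0,"roll": 0},
    {"gripper": 100,"x": -4.4,"y": -3.3,"z": 0,"roll": 0}
  ]
}}

```text
time_s: 1.5
eef_pos: [0.4827, -0.2552, 0.3688]
eef_rot: [0.0, -0.662, 0.75, -0.0]
wrist_force: [-0.1, 0.2, 0.1]
opening: 1.003
```

Emit:
{"method": "move_arm", "body": {
  "moves": [
    {"gripper": 100,"x": -4.4,"y": -1.0,"z": 0,"roll": 0},
    {"gripper": 100,"x": -4.4,"y": -0.6,"z": 0,"roll": 0},
    {"gripper": 100,"x": 0,"y": 0,"z": 0,"roll": 0}
  ]
}}

```text
time_s: 1.88
eef_pos: [0.5089, -0.1686, 0.3685]
eef_rot: [0.0, -0.663, 0.748, 0.0]
wrist_force: [0.3, -0.3, 0.4]
opening: 0.996
```

Run:
```python
from h import *
plan(.558,-.173,.36,-97.2)
c=grab("wrist"); save(c,"w2",s=1.25); print(proj(c,[[.558,-.173,.072],[.558,-.173,.2]]))
```

```text
t 1.88 pos [ 0.5089 -0.1686  0.3685] yaw -96.88 q6 1.15 op 1.00 F [ 0.3 -0.3  0.4] | roll 0.32 shift [-0.17 -4.92  0.85] len 5.0
[[323.01260056 135.94533284]
 [321.35697153 174.02745224]]
```

View pics/w2.png

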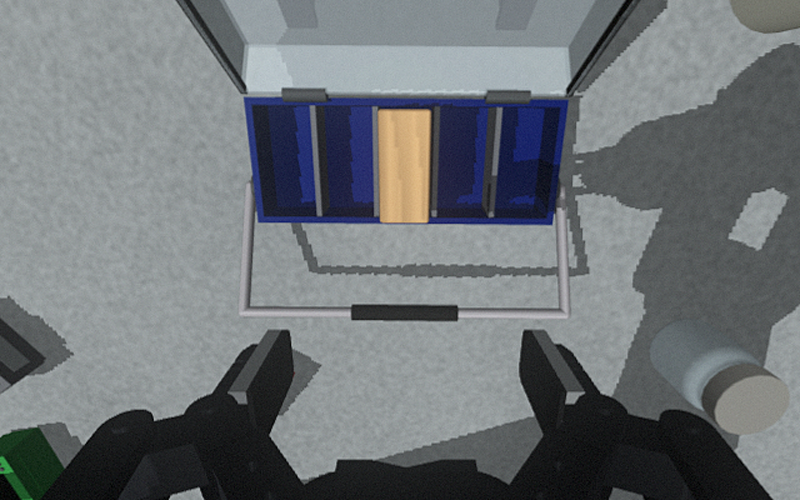

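Views 5/16. Case rim in the 800-px picture: (245,97), (568,97), (553,222), (259,222). The block's top is at (405,165) and the bail sleeve at (405,312). Measuring by casting the blue and wood masks onto their heights.

```bash
cat >> h.py <<'E'
def rect(c,m,z):
    m=cv2.morphologyEx(m,cv2.MORPH_OPEN,np.ones((2,2),np.uint8))
    n,l,s,_=cv2.connectedComponentsWithStats(m)
    i=1+np.argmax(s[1:,4]); 
    P=cast(c,np.argwhere(l==i)[:,::-1].astype(float),z)[:,:2]
    r=cv2.minAreaRect((P*1000).astype(np.float32)); (a,b),(w,h),t=r
    if w<h: w,h,t=h,w,t+90
    print("centre",np.round([a,b],1),"size",np.round([w,h],1),"long dir",round((t+90)%180-90,2)); return r
E
python3 - <<'E'
from h import *
c=grab("wrist"); hsv=cv2.cvtColor(c["img"],cv2.COLOR_RGB2HSV)
w=np.zeros((400,640),np.uint8); w[60:185,180:480]=255
b=cv2.morphologyEx(cv2.inRange(hsv,(108,150,40),(128,255,255))&w,cv2.MORPH_CLOSE,np.ones((9,9),np.uint8))
rect(c,b,.04)
rect(c,cv2.inRange(hsv,(8,70,120),(25,255,255))&w,.072)
k=cv2.inRange(hsv,(0,0,0),(180,255,45)); k[:235]=0;k[262:]=0;k[:,:270]=0;k[:,380:]=0
rect(c,k,.065)
E
```

```text
centre [ 557.4 -174.6] size [225.3  88.7] long dir 82.62
centre [ 558.3 -173.7] size [71.9 33.2] long dir -7.08
centre [ 457.8 -130.5] size [16.2  4.2] long dir 83.01
```

Emit:
{"method": "move_arm", "body": {
  "moves": [
    {"gripper": 100,"x": 0,"y": 0,"z": 0,"roll": 0.3},
    {"gripper": 100,"x": -0.1,"y": -4.95,"z": 0,"roll": 0},
    {"gripper": 100,"x": 0,"y": 0,"z": 5,"roll": 0},
    {"gripper": 100,"x": 0,"y": 0,"z": 5,"roll": 0},
    {"gripper": 100,"x": 0,"y": 0,"z": 4,"roll": 0}
  ]
}}

```text
time_s: 2.6
eef_pos: [0.5569, -0.1779, 0.2265]
eef_rot: [-0.0, -0.659, 0.752, 0.001]
wrist_force: [-0.1, 0.1, 0.0]
opening: 1.004
```

Run:
```python
from h import *
plan(.558,-.174,.218,-97.2)
```

```text
t 2.60 pos [ 0.5569 -0.1779  0.2265] yaw -97.55 q6 1.19 op 1.00 F [-0.1  0.1  0. ] | roll -0.35 shift [-0.4  -0.06  0.85] len 0.9
```

Emit:
{"method": "move_arm", "body": {
  "moves": [
    {"gripper": 100,"x": -0.3,"y": 0,"z": 0.8,"roll": -0.3},
    {"gripper": 100,"x": 0,"y": 0,"z": 0,"roll": 0},
    {"gripper": 0,"x": 0,"y": 0,"z": 0,"roll": 0},
    {"gripper": 0,"x": 0,"y": 0,"z": 0,"roll": 0},
    {"gripper": 0,"x": 0,"y": 0,"z": 0,"roll": 0}
  ]
}}

```text
time_s: 3.22
eef_pos: [0.5585, -0.1738, 0.2219]
eef_rot: [0.0, -0.662, 0.75, -0.001]
wrist_force: [-3.2, 7.7, 18.0]
opening: 0.389
```

Emit:
{"method": "move_arm", "body": {
  "moves": [
    {"gripper": 0,"x": 0,"y": 0,"z": 0,"roll": 0},
    {"gripper": 0,"x": 0,"y": 0,"z": 0,"roll": 0},
    {"gripper": 0,"x": 0,"y": 0,"z": 0,"roll": 0}
  ]
}}

```text
time_s: 3.6
eef_pos: [0.5586, -0.1738, 0.2221]
eef_rot: [0.0, -0.662, 0.75, -0.001]
wrist_force: [-0.7, 1.8, 5.7]
opening: 0.386
```

Run:
```python
from h import *
plan(.52,.10,.34,-97.2)
```

```text
t 3.60 pos [ 0.5586 -0.1738  0.2221] yaw -97.11 q6 1.19 op 0.39 F [-0.7  1.8  5.7] | roll 0.09 shift [-26.67   7.24 -11.82] len 30.1
```

Emit:
{"method": "move_arm", "body": {
  "moves": [
    {"gripper": 0,"x": 0,"y": 0,"z": -1.5,"roll": 0},
    {"gripper": 0,"x": 0,"y": 0,"z": -3,"roll": 0},
    {"gripper": 0,"x": 0,"y": 0,"z": -5,"roll": 0},
    {"gripper": 0,"x": 0,"y": 0,"z": -4,"roll": 0},
    {"gripper": 0,"x": -4.4,"y": 1.2,"z": 0,"roll": 0}
  ]
}}

```text
time_s: 4.22
eef_pos: [0.553, -0.1307, 0.3613]
eef_rot: [0.002, -0.66, 0.751, -0.005]
wrist_force: [0.3, 1.2, -1.7]
opening: 0.384
```

Emit:
{"method": "move_arm", "body": {
  "moves": [
    {"gripper": 0,"x": -4.4,"y": 1.2,"z": 0,"roll": 0},
    {"gripper": 0,"x": -4.4,"y": 1.2,"z": 0,"roll": 0},
    {"gripper": 0,"x": -4.4,"y": 1.2,"z": 0,"roll": 0},
    {"gripper": 0,"x": -4.4,"y": 1.2,"z": 0,"roll": 0},
    {"gripper": 0,"x": -4.4,"y": 1.2,"z": 0,"roll": 0}
  ]
}}

```text
time_s: 4.85
eef_pos: [0.5189, 0.0986, 0.3566]
eef_rot: [0.0, -0.662, 0.75, -0.0]
wrist_force: [1.2, -0.2, -0.8]
opening: 0.388
```

Emit:
{"method": "move_arm", "body": {
  "moves": [
    {"gripper": 0,"x": 0,"y": 0,"z": 4,"roll": 0},
    {"gripper": 0,"x": 0,"y": 0,"z": 4,"roll": 0},
    {"gripper": 0,"x": 0,"y": 0,"z": 4,"roll": 0},
    {"gripper": 0,"x": 0,"y": 0,"z": 0,"roll": 0}
  ]
}}

```text
time_s: 5.35
eef_pos: [0.5176, 0.0973, 0.2334]
eef_rot: [-0.002, -0.662, 0.75, 0.002]
wrist_force: [-1.3, -0.3, -1.5]
opening: 0.385
```

Run:
```python
from h import *
plan(.52,.10,.216,-97.2)
```

```text
t 5.35 pos [0.5176 0.0973 0.2334] yaw -97.11 q6 1.66 op 0.38 F [-1.3 -0.3 -1.5] | roll 0.09 shift [-0.3  -0.21  1.74] len 1.8
```

Emit:
{"method": "move_arm", "body": {
  "moves": [
    {"gripper": 0,"x": 0,"y": 0,"z": 1.0,"roll": 0},
    {"gripper": 0,"x": 0,"y": 0,"z": 0.5,"roll": 0},
    {"gripper": 0,"x": 0,"y": 0,"z": 0.2,"roll": 0},
    {"gripper": 0,"x": 0,"y": 0,"z": 0,"roll": 0}
  ]
}}

```text
time_s: 5.85
eef_pos: [0.5196, 0.0971, 0.2191]
eef_rot: [0.0, -0.662, 0.75, -0.0]
wrist_force: [0.3, -0.7, -1.0]
opening: 0.387
```

Emit:
{"method": "move_arm", "body": {
  "moves": [
    {"gripper": 0,"x": 0,"y": 0,"z": 0.2,"roll": 0},
    {"gripper": 0,"x": 0,"y": 0,"z": 0,"roll": 0}
  ]
}}

```text
time_s: 6.1
eef_pos: [0.5193, 0.0972, 0.2167]
eef_rot: [-0.0, -0.662, 0.75, 0.0]
wrist_force: [0.7, 0.7, -1.8]
opening: 0.384
```

Emit:
{"method": "move_arm", "body": {
  "moves": [
    {"gripper": 0,"x": 0,"y": 0,"z": 0.1,"roll": 0},
    {"gripper": 0,"x": 0,"y": 0,"z": 0,"roll": 0}
  ]
}}

```text
time_s: 6.35
eef_pos: [0.5195, 0.0972, 0.2161]
eef_rot: [0.0, -0.662, 0.75, -0.0]
wrist_force: [-0.7, 0.3, 4.1]
opening: 0.386
```

Emit:
{"method": "move_arm", "body": {
  "moves": [
    {"gripper": 100,"x": 0,"y": 0,"z": 0,"roll": 0},
    {"gripper": 100,"x": 0,"y": 0,"z": 0,"roll": 0},
    {"gripper": 100,"x": 0,"y": 0,"z": 0,"roll": 0},
    {"gripper": 100,"x": 0,"y": 0,"z": -4,"roll": 0},
    {"gripper": 100,"x": 0,"y": 0,"z": -5,"roll": 0}
  ]
}}

```text
time_s: 6.98
eef_pos: [0.5187, 0.0971, 0.3054]
eef_rot: [-0.001, -0.662, 0.75, 0.001]
wrist_force: [0.2, 0.2, 0.0]
opening: 1.001
```

Emit:
{"method": "move_arm", "body": {
  "moves": [
    {"gripper": 100,"x": 0,"y": 0,"z": -5,"roll": 0},
    {"gripper": 100,"x": -4,"y": 2,"z": -3,"roll": 0},
    {"gripper": 100,"x": -4,"y": 2,"z": -3,"roll": 0},
    {"gripper": 100,"x": -4,"y": 2,"z": 0,"roll": 0},
    {"gripper": 100,"x": -4,"y": 0,"z": 0,"roll": 0}
  ]
}}

```text
time_s: 7.6
eef_pos: [0.4786, 0.2648, 0.4165]
eef_rot: [0.001, -0.662, 0.749, -0.0]
wrist_force: [-0.5, -0.1, 0.2]
opening: 0.999
```

Emit:
{"method": "move_arm", "body": {
  "moves": [
    {"gripper": 100,"x": 0,"y": 0,"z": 0,"roll": 0},
    {"gripper": 100,"x": 0,"y": 0,"z": 0,"roll": 0}
  ]
}}

```text
time_s: 7.85
eef_pos: [0.4796, 0.2631, 0.4153]
eef_rot: [-0.0, -0.662, 0.75, -0.0]
wrist_force: [0.1, -0.1, -0.8]
opening: 0.997
```

```bash
cat >> h.py <<'E'
def cass(c):
    """black grip tops -> pose at z=.068 (from pixels of grey+black blob checks)"""
    hsv=cv2.cvtColor(c["img"],cv2.COLOR_RGB2HSV)
    P=[(.579,.334),(.567,.225),(.435,.229)]
    return hsv
E
python3 - <<'E'
from h import *
plan(.48,.26,.42,-97.2)
c=grab("wrist"); save(c,"w3",s=1.25); np.save("w3.npy",c,allow_pickle=True)
E
```

```text
t 7.85 pos [0.4796 0.2631 0.4153] yaw -97.10 q6 1.98 op 1.00 F [ 0.1 -0.1 -0.8] | roll 0.10 shift [ 0.3  -0.08 -0.47] len 0.6
```

View pics/w3.png

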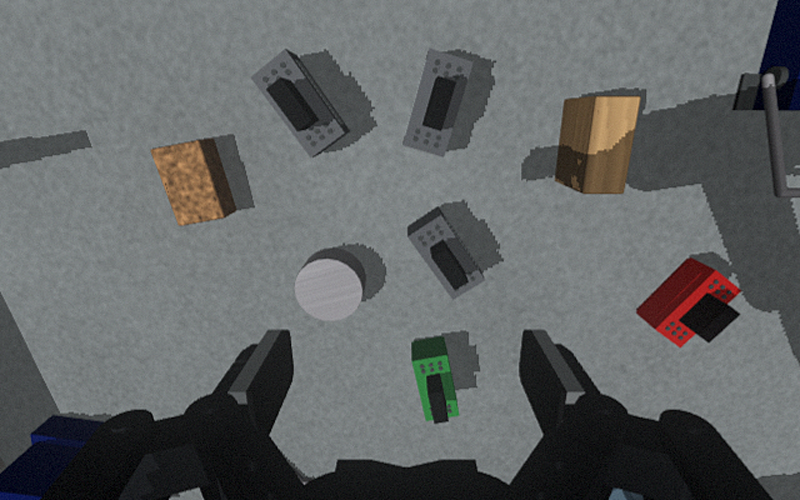

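Views 6/16. The block stands at (600,145). The three grey cassettes have their grips at (292,105), (440,102) and (450,265). Green, red, tin and cork are left out.

```bash
cat >> h.py <<'E'
def grip(c,u,v,rad=45):
    """u,v full-res pixel on black grip; black blob cast at .068 + grey body top cast at .04"""
    hsv=cv2.cvtColor(cv2.GaussianBlur(c["img"],(3,3),0),cv2.COLOR_RGB2HSV); V=hsv[:,:,2]
    w=np.zeros(V.shape,np.uint8); cv2.circle(w,(u,v),rad,255,-1)
    rect(c,cv2.inRange(V,0,52)&w,.068)
    m=cv2.inRange(V,0,125)&w; hi=cv2.inRange(V,88,125)&w
    print("hist",np.histogram(V[w>0],bins=range(20,180,10))[0])
E
python3 - <<'E'
from h import *
c=np.load("w3.npy",allow_pickle=True).item()
for u,v in[(234,84),(352,82),(360,212)]: grip(c,u,v)
print(proj(c,[[.5195,.0972,.066]]))
save(c,"w3c",(195,30,405,250),3.5)
h=cv2.imread("pics/w3c.png"); print(h.shape); cv2.imwrite("pics/w3c.png",cv2.resize(h,(720,int(720*h.shape[0]/h.shape[1])))[:600])
E
```

```text
centre [579.  333.6] size [39.3 18.9] long dir 27.19
hist [ 152  635   97  324  563  823  385  257  898  135 1611  481    0    0
    0]
centre [567.9 225.5] size [39.1 15.5] long dir -23.62
hist [  30  573   61  114  303 1275  324  960  552  133 1039  988    9    0
    0]
centre [437.6 230.1] size [44.  16.4] long dir 26.63
hist [  38  476  108  171  383  804  598  558  279  114 1605 1227    0    0
    0]
[[489.94611043 117.23469351]]
(770, 735, 3)
```

Run:
```python
from h import *
c=np.load("w3.npy",allow_pickle=True).item(); save(c,"w3d",(195,30,405,250),2.7)
```

```text
(no output)
```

View pics/w3d.png

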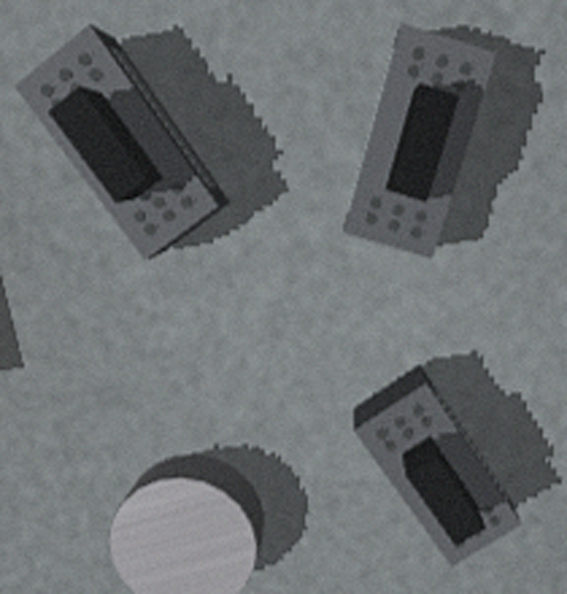

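Views 7/16. The crop gives the body-top corners directly: A (16,87) to (222,207), B (402,24) to (433,257), C (357,428) to (520,518).

Run:
```python
from h import *
np.set_printoptions(precision=4,suppress=True)
c=np.load("w3.npy",allow_pickle=True).item()
for n,q in dict(A=[(16,87),(92,26),(222,207),(150,257)],B=[(345,231),(402,24),(495,48),(433,257)],C=[(357,428),(429,377),(520,518),(455,564)]).items():
    P=cast(c,np.array(q,float)/2.7+[195,30],.04)[:,:2]
    r=cv2.minAreaRect((P*1000).astype(np.float32)); d=[np.linalg.norm(P[i]-P[i-1])*1000 for i in range(4)]
    if n=="B": a=(P[1]-P[0])+(P[2]-P[3])
    else: a=(P[1]-P[2])+(P[0]-P[3])
    print(n,P.mean(0),np.round(d,1),"long dir",np.degrees(np.arctan2(a[1],a[0])))
```

```text
A [0.5797 0.3363] [75.4 35.9 76.1 34.4] long dir 28.465872259476246
B [0.5672 0.2262] [35.6 74.8 34.7 76.5] long dir -22.720575620325413
C [0.4356 0.2294] [75.7 36.4 74.4 34.8] long dir 26.982291408705148
```

Run:
```python
from h import *
plan(.4356,.2294,.26,-63)
```

```text
t 7.90 pos [0.4797 0.2627 0.4154] yaw -97.15 q6 1.98 op 1.00 F [ 0.4  0.3 -0.7] | roll -34.15 shift [ 0.96  5.43 15.54] len 16.5
```

Emit:
{"method": "move_arm", "body": {
  "moves": [
    {"gripper": 70,"x": 0,"y": 0,"z": 0,"roll": -8.55},
    {"gripper": 70,"x": 0,"y": 0,"z": 0,"roll": -8.55},
    {"gripper": 70,"x": 0,"y": 0,"z": 0,"roll": -8.55},
    {"gripper": 70,"x": 0,"y": 0,"z": 0,"roll": -8.5},
    {"gripper": 70,"x": 0.95,"y": 5.4,"z": 0,"roll": 0}
  ]
}}

```text
time_s: 8.52
eef_pos: [0.4373, 0.2294, 0.4145]
eef_rot: [0.001, 0.853, -0.522, -0.0]
wrist_force: [0.3, -0.7, 0.8]
opening: 0.705
```

Emit:
{"method": "move_arm", "body": {
  "moves": [
    {"gripper": 70,"x": 0,"y": 0,"z": 5,"roll": 0},
    {"gripper": 70,"x": 0,"y": 0,"z": 5,"roll": 0},
    {"gripper": 70,"x": 0,"y": 0,"z": 4,"roll": 0},
    {"gripper": 70,"x": 0,"y": 0,"z": 0,"roll": 0}
  ]
}}

```text
time_s: 9.02
eef_pos: [0.4345, 0.2289, 0.2729]
eef_rot: [0.003, 0.852, -0.523, -0.002]
wrist_force: [-0.3, 0.4, -0.4]
opening: 0.699
```

Run:
```python
from h import *
plan(.4356,.2294,.219,-63)
c=grab("wrist"); save(c,"w4")
print(proj(c,[[.4356,.2294,.068],[.4356,.2294,.04]]))
```

```text
t 9.03 pos [0.4345 0.2289 0.2729] yaw -63.08 q6 1.34 op 0.70 F [-0.3  0.4 -0.4] | roll -0.08 shift [ 0.01 -0.16  5.39] len 5.4
[[324.7293411  235.30030067]
 [324.77360338 217.49275973]]
```

View pics/w4.png

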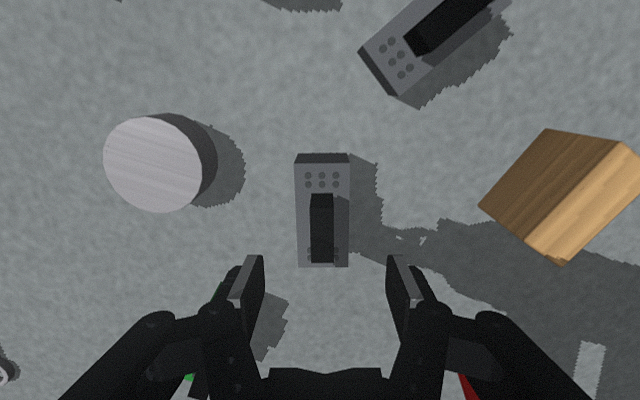

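Views 8/16. The cassette is upright between the fingers, with its grip at (322,234) against a predicted (325,235). Descending and gripping.

Emit:
{"method": "move_arm", "body": {
  "moves": [
    {"gripper": 70,"x": 0,"y": -0.1,"z": 3,"roll": 0},
    {"gripper": 70,"x": 0,"y": 0,"z": 2.3,"roll": 0},
    {"gripper": 70,"x": 0,"y": 0,"z": 0,"roll": 0},
    {"gripper": 0,"x": 0,"y": 0,"z": 0,"roll": 0},
    {"gripper": 0,"x": 0,"y": 0,"z": 0,"roll": 0}
  ]
}}

```text
time_s: 9.7
eef_pos: [0.4376, 0.231, 0.2244]
eef_rot: [-0.001, 0.853, -0.522, 0.001]
wrist_force: [0.8, -0.4, 0.2]
opening: 0.279
```

Emit:
{"method": "move_arm", "body": {
  "moves": [
    {"gripper": 0,"x": 0,"y": 0,"z": 0,"roll": 0},
    {"gripper": 0,"x": 0,"y": 0,"z": 0,"roll": 0},
    {"gripper": 0,"x": 0,"y": 0,"z": 0,"roll": 0}
  ]
}}

```text
time_s: 10.07
eef_pos: [0.4374, 0.231, 0.224]
eef_rot: [-0.001, 0.853, -0.522, 0.001]
wrist_force: [-0.0, -0.1, 6.8]
opening: 0.148
```

Run:
```python
from h import *
plan(.5689,-.087,.37,-97.3)
```

```text
t 10.07 pos [0.4374 0.231  0.224 ] yaw -62.96 q6 1.34 op 0.15 F [-0.  -0.1  6.8] | roll 34.34 shift [ 29.87 -17.11 -14.58] len 37.4
```

Emit:
{"method": "move_arm", "body": {
  "moves": [
    {"gripper": 0,"x": 0,"y": 0,"z": -2,"roll": 0},
    {"gripper": 0,"x": 0,"y": 0,"z": -4,"roll": 0},
    {"gripper": 0,"x": 0,"y": 0,"z": -5,"roll": 0},
    {"gripper": 0,"x": 0,"y": 0,"z": -4,"roll": 0},
    {"gripper": 0,"x": 0,"y": 0,"z": 0,"roll": 0}
  ]
}}

```text
time_s: 10.7
eef_pos: [0.4377, 0.2312, 0.3764]
eef_rot: [-0.003, 0.853, -0.522, 0.003]
wrist_force: [-0.1, -0.3, -2.7]
opening: 0.145
```

```bash
cat >> h.py <<'E'
def held():
    """rows of the held cassette's far top edge for body offset d (mm) along tool -y, vs seen brightness profile"""
    c=grab("wrist"); save(c,"held",(220,60,420,300),2)
    o=ctrl.get_obs(); Tc=np.array(c["tool_from_camera"]); c["W"]=Tc
    for d in(-4,-2,0,2,4): print(d,proj(c,[[0,-(.038+d/1000),.155+.064-.045],[0,-(.018+d/1000),.155+.064-.045-.028],[0,-(.038+d/1000),.155+.064-.045+.035]])[:,1].round(1))
    g=cv2.cvtColor(c["img"],cv2.COLOR_RGB2GRAY)
    for u0 in (306,320,334): print(u0,g[120:260,u0:u0+8].mean(1).astype(int).tolist())
E
python3 - <<'E'
from h import *
plan(.5689,-.087,.37,-97.3); held()
E
```

```text
t 10.70 pos [0.4377 0.2312 0.3764] yaw -62.96 q6 1.34 op 0.14 F [-0.1 -0.3 -2.7] | roll 34.34 shift [ 29.89 -17.05   0.68] len 34.4
-4 [202.5 271.1 182.6]
-2 [198.5 266.8 179.2]
0 [194.4 262.5 175.8]
2 [190.3 258.1 172.4]
4 [186.2 253.6 169. ]
306 [140, 143, 141, 140, 141, 143, 141, 141, 142, 141, 140, 139, 140, 139, 137, 140, 140, 143, 141, 143, 141, 142, 142, 141, 142, 143, 145, 142, 141, 137, 137, 137, 136, 138, 139, 138, 140, 141, 141, 143, 141, 141, 139, 140, 139, 139, 138, 138, 137, 137, 135, 136, 135, 136, 136, 137, 148, 118, 66, 48, 51, 52, 52, 54, 53, 51, 52, 50, 51, 52, 51, 51, 52, 49, 45, 87, 102, 100, 100, 100, 100, 99, 100, 98, 101, 101, 89, 82, 84, 83, 84, 86, 85, 86, 95, 101, 100, 88, 81, 85, 83, 83, 84, 84, 86, 92, 99, 101, 101, 100, 103, 93, 74, 70, 72, 70, 68, 70, 67, 67, 66, 66, 66, 66, 66, 63, 59, 64, 63, 50, 38, 41, 39, 38, 39, 39, 37, 38, 39, 41]
320 [145, 140, 137, 138, 138, 140, 141, 140, 142, 140, 139, 138, 135, 138, 138, 140, 141, 141, 140, 138, 137, 137, 137, 136, 138, 138, 139, 139, 140, 139, 137, 134, 133, 136, 136, 140, 140, 139, 140, 139, 140, 139, 141,
[... 338 characters left out ...]
 26, 24, 22, 23, 22, 23, 24, 23, 23, 23, 22, 23, 24, 20, 21, 23, 29, 29]
334 [143, 143, 144, 141, 142, 141, 141, 140, 141, 142, 141, 142, 140, 138, 139, 137, 141, 141, 144, 148, 148, 148, 144, 142, 137, 139, 137, 139, 140, 141, 137, 138, 138, 138, 139, 141, 136, 139, 139, 139, 139, 138, 136, 136, 139, 138, 139, 138, 138, 138, 140, 138, 135, 135, 136, 138, 145, 106, 52, 49, 52, 51, 51, 52, 54, 50, 53, 50, 51, 52, 50, 53, 50, 49, 54, 88, 101, 100, 98, 98, 98, 98, 99, 98, 98, 98, 90, 87, 85, 84, 86, 87, 88, 90, 95, 100, 98, 87, 82, 86, 83, 85, 85, 85, 88, 96, 99, 98, 98, 100, 102, 82, 63, 62, 60, 53, 49, 41, 37, 41, 40, 40, 36, 38, 37, 37, 33, 34, 34, 30, 23, 25, 26, 24, 23, 22, 18, 23, 28, 30]
```

View pics/held.png

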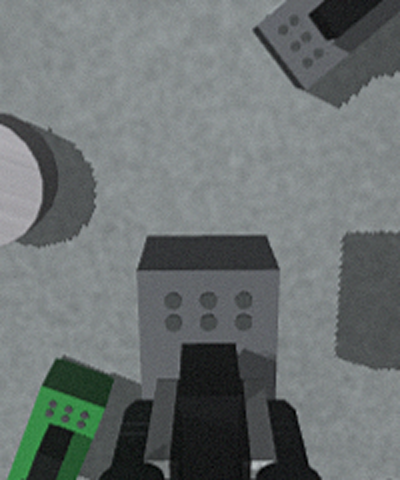

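Views 9/16. The held cassette is centred between the jaws and its far top edge is at row 195. That puts it about 2.7 mm towards the robot from the grip centre, so I'll offset for it.

Emit:
{"method": "move_arm", "body": {
  "moves": [
    {"gripper": 0,"x": 0,"y": 0,"z": 0,"roll": 8.6},
    {"gripper": 0,"x": 0,"y": 0,"z": 0,"roll": 8.6},
    {"gripper": 0,"x": 0,"y": 0,"z": 0,"roll": 8.6},
    {"gripper": 0,"x": 0,"y": 0,"z": 0,"roll": 8.5},
    {"gripper": 0,"x": 4.3,"y": -2.5,"z": 0,"roll": 0}
  ]
}}

```text
time_s: 11.38
eef_pos: [0.4547, 0.1863, 0.3703]
eef_rot: [-0.002, -0.662, 0.75, 0.002]
wrist_force: [1.1, -0.0, -3.1]
opening: 0.147
```

Emit:
{"method": "move_arm", "body": {
  "moves": [
    {"gripper": 0,"x": 4.3,"y": -2.5,"z": 0,"roll": 0},
    {"gripper": 0,"x": 4.3,"y": -2.5,"z": 0,"roll": 0},
    {"gripper": 0,"x": 4.3,"y": -2.5,"z": 0,"roll": 0},
    {"gripper": 0,"x": 4.3,"y": -2.5,"z": 0,"roll": 0},
    {"gripper": 0,"x": 4.3,"y": -2.5,"z": 0,"roll": 0}
  ]
}}

```text
time_s: 12.0
eef_pos: [0.5526, -0.0455, 0.3702]
eef_rot: [-0.001, -0.661, 0.751, 0.002]
wrist_force: [0.3, -0.0, -1.3]
opening: 0.147
```

Emit:
{"method": "move_arm", "body": {
  "moves": [
    {"gripper": 0,"x": 4.2,"y": -2.2,"z": 0,"roll": 0},
    {"gripper": 0,"x": 0,"y": 0,"z": 4,"roll": 0},
    {"gripper": 0,"x": 0,"y": 0,"z": 3,"roll": 0},
    {"gripper": 0,"x": 0,"y": 0,"z": 0,"roll": 0},
    {"gripper": 0,"x": 0,"y": 0,"z": 0,"roll": 0}
  ]
}}

```text
time_s: 12.62
eef_pos: [0.5695, -0.0884, 0.3027]
eef_rot: [-0.0, -0.661, 0.75, 0.0]
wrist_force: [-0.3, -0.1, -0.9]
opening: 0.148
```

Run:
```python
from h import *
plan(.5714,-.0873,.275,-97.25)
```

```text
t 12.62 pos [ 0.5695 -0.0884  0.3027] yaw -97.26 q6 1.34 op 0.15 F [-0.3 -0.1 -0.9] | roll -0.01 shift [-0.14 -0.18  2.77] len 2.8
```

Emit:
{"method": "move_arm", "body": {
  "moves": [
    {"gripper": 0,"x": -0.14,"y": -0.18,"z": 1.5,"roll": 0},
    {"gripper": 0,"x": 0,"y": 0,"z": 1.3,"roll": 0},
    {"gripper": 0,"x": 0,"y": 0,"z": 0,"roll": 0},
    {"gripper": 0,"x": 0,"y": 0,"z": 0,"roll": 0}
  ]
}}

```text
time_s: 13.12
eef_pos: [0.5714, -0.0874, 0.2747]
eef_rot: [0.0, -0.661, 0.751, 0.0]
wrist_force: [1.4, 0.2, -1.8]
opening: 0.149
```

Run:
```python
from h import *
plan(.5714,-.0873,.230,-97.25)
```

```text
t 13.12 pos [ 0.5714 -0.0874  0.2747] yaw -97.27 q6 1.34 op 0.15 F [ 1.4  0.2 -1.8] | roll -0.02 shift [-0.01  0.    4.47] len 4.5
```

Emit:
{"method": "move_arm", "body": {
  "moves": [
    {"gripper": 0,"x": 0,"y": 0,"z": 0.7,"roll": 0},
    {"gripper": 0,"x": 0,"y": 0,"z": 0.7,"roll": 0},
    {"gripper": 0,"x": 0,"y": 0,"z": 0.4,"roll": 0},
    {"gripper": 0,"x": 0,"y": 0,"z": 0,"roll": 0}
  ]
}}

```text
time_s: 13.62
eef_pos: [0.5712, -0.0873, 0.2561]
eef_rot: [-0.0, -0.661, 0.751, 0.0]
wrist_force: [-0.8, -0.1, -1.6]
opening: 0.146
```

Emit:
{"method": "move_arm", "body": {
  "moves": [
    {"gripper": 0,"x": 0,"y": 0,"z": 0.7,"roll": 0},
    {"gripper": 0,"x": 0,"y": 0,"z": 0.7,"roll": 0},
    {"gripper": 0,"x": 0,"y": 0,"z": 0.7,"roll": 0},
    {"gripper": 0,"x": 0,"y": 0,"z": 0.3,"roll": 0},
    {"gripper": 0,"x": 0,"y": 0,"z": 0,"roll": 0}
  ]
}}

```text
time_s: 14.25
eef_pos: [0.5713, -0.0873, 0.2323]
eef_rot: [-0.0, -0.661, 0.751, 0.0]
wrist_force: [-0.8, 0.1, -0.9]
opening: 0.145
```

Emit:
{"method": "move_arm", "body": {
  "moves": [
    {"gripper": 0,"x": 0,"y": 0,"z": 0.2,"roll": 0},
    {"gripper": 0,"x": 0,"y": 0,"z": 0,"roll": 0}
  ]
}}

```text
time_s: 14.5
eef_pos: [0.5714, -0.0874, 0.2307]
eef_rot: [0.0, -0.661, 0.751, -0.0]
wrist_force: [-0.5, -0.3, -2.3]
opening: 0.146
```

Emit:
{"method": "move_arm", "body": {
  "moves": [
    {"gripper": 0,"x": 0,"y": 0,"z": 0.15,"roll": 0},
    {"gripper": 40,"x": 0,"y": 0,"z": 0,"roll": 0},
    {"gripper": 40,"x": 0,"y": 0,"z": 0,"roll": 0},
    {"gripper": 40,"x": 0,"y": 0,"z": 0,"roll": 0},
    {"gripper": 40,"x": 0,"y": 0,"z": -3,"roll": 0}
  ]
}}

```text
time_s: 15.12
eef_pos: [0.5702, -0.087, 0.257]
eef_rot: [-0.001, -0.661, 0.751, 0.002]
wrist_force: [1.1, 0.5, 0.8]
opening: 0.4
```

Emit:
{"method": "move_arm", "body": {
  "moves": [
    {"gripper": 40,"x": 0,"y": 0,"z": -5,"roll": 0},
    {"gripper": 70,"x": 0,"y": 0,"z": -5,"roll": 0},
    {"gripper": 70,"x": 0,"y": 0,"z": 0,"roll": 0}
  ]
}}

```text
time_s: 15.5
eef_pos: [0.5729, -0.0879, 0.3645]
eef_rot: [0.002, -0.661, 0.75, -0.004]
wrist_force: [0.7, -0.6, -0.9]
opening: 0.697
```

Run:
```python
from h import *
plan(.5672,.2262,.34,-112.7)
c=grab("wrist"); save(c,"w5",(120,20,520,320),1.5)
```

```text
t 15.50 pos [ 0.5729 -0.0879  0.3645] yaw -97.27 q6 1.34 op 0.70 F [ 0.7 -0.6 -0.9] | roll 15.43 shift [-28.75  12.66   2.34] len 31.5
```

View pics/w5.png

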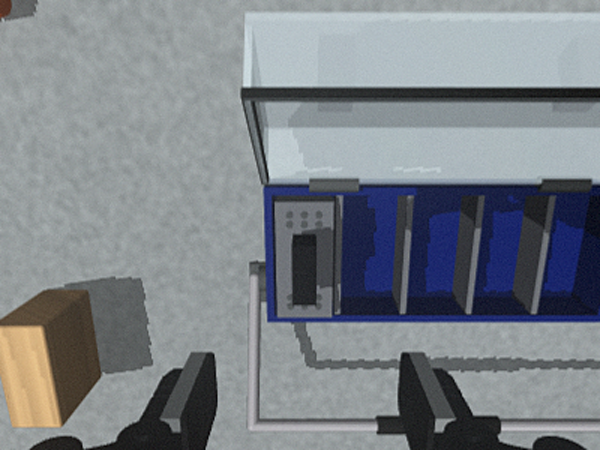

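Views 10/16. Cassette 1 is seated in the left-most bay (grip at (304,270)). Next is B.

Emit:
{"method": "move_arm", "body": {
  "moves": [
    {"gripper": 70,"x": 0,"y": 0,"z": 0,"roll": 7.7},
    {"gripper": 70,"x": 0,"y": 0,"z": 0,"roll": 7.7},
    {"gripper": 70,"x": -4.8,"y": 2.1,"z": 0,"roll": 0},
    {"gripper": 70,"x": -4.8,"y": 2.1,"z": 0,"roll": 0},
    {"gripper": 70,"x": -4.8,"y": 2.1,"z": 0,"roll": 0}
  ]
}}

```text
time_s: 16.18
eef_pos: [0.568, 0.0711, 0.3571]
eef_rot: [-0.001, -0.554, 0.833, 0.001]
wrist_force: [0.2, 0.2, -0.2]
opening: 0.703
```

Emit:
{"method": "move_arm", "body": {
  "moves": [
    {"gripper": 70,"x": -4.8,"y": 2.1,"z": 0,"roll": 0},
    {"gripper": 70,"x": -4.8,"y": 2.1,"z": 1,"roll": 0},
    {"gripper": 70,"x": -4.8,"y": 2.1,"z": 1,"roll": 0},
    {"gripper": 70,"x": 0,"y": 0,"z": 4,"roll": 0},
    {"gripper": 70,"x": 0,"y": 0,"z": 0,"roll": 0}
  ]
}}

```text
time_s: 16.8
eef_pos: [0.5637, 0.2271, 0.2939]
eef_rot: [-0.005, -0.555, 0.832, 0.002]
wrist_force: [-0.7, -0.1, 0.5]
opening: 0.699
```

```bash
cat >> h.py <<'E'
def check(x,y,long):
    """black grip blob seen vs projected model of the expected grip"""
    c=grab("wrist"); g=cv2.cvtColor(c["img"],cv2.COLOR_RGB2GRAY)
    a=np.radians(long); u=np.array([np.cos(a),np.sin(a)]); v=np.array([-u[1],u[0]])
    p=np.array([x,y]); P=[np.r_[p+i*.018*u+j*.007*v,z] for z in(.068,.04) for i in(-1,1) for j in(-1,1)]
    Q=proj(c,P); print("pred grip box",Q.min(0).round(),Q.max(0).round())
    B=proj(c,[np.r_[p+i*.038*u+j*.018*v,.04] for i,j in((1,1),(1,-1),(-1,-1),(-1,1))]); print("pred body top",B.round().tolist())
    lo=np.clip(Q.min(0)-35,0,None).astype(int); hi=(Q.max(0)+[35,8]).astype(int)
    m=np.zeros(g.shape,np.uint8); m[lo[1]:hi[1],lo[0]:hi[0]]=g[lo[1]:hi[1],lo[0]:hi[0]]<45
    n,l,s,ce=cv2.connectedComponentsWithStats(m)
    for i in range(1,n):
        if s[i,4]>150: print("blob x0 y0 w h area",s[i],"c",ce[i].round(1))
    return c
E
python3 - <<'E'
from h import *
plan(.5672,.2262,.2195,-112.7)
c=check(.5672,.2262,-22.7); save(c,"w6",(200,60,460,320),2)
E
```

```text
t 16.80 pos [0.5637 0.2271 0.2939] yaw -112.60 q6 2.15 op 0.70 F [-0.7 -0.1  0.5] | roll 0.10 shift [-0.09 -0.42  7.44] len 7.5
pred grip box [311. 180.] [333. 243.]
pred body top [[296.0, 152.0], [348.0, 152.0], [345.0, 250.0], [299.0, 250.0]]
blob x0 y0 w h area [ 311  180   22   63 1277] c [321.1 211.2]
```

View pics/w6.png

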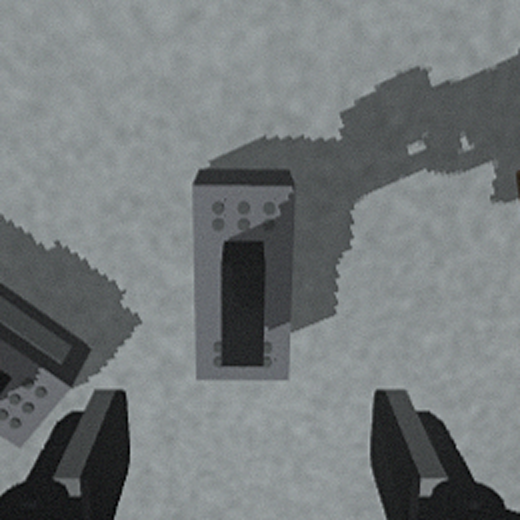

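Views 11/16. The grip blob box matches the prediction exactly: (311,180), 22x63 px. Descending.

Emit:
{"method": "move_arm", "body": {
  "moves": [
    {"gripper": 70,"x": 0,"y": -0.3,"z": 3,"roll": 0},
    {"gripper": 70,"x": 0,"y": 0,"z": 2.5,"roll": 0},
    {"gripper": 70,"x": 0,"y": 0,"z": 0,"roll": 0},
    {"gripper": 70,"x": 0,"y": 0,"z": 0,"roll": 0}
  ]
}}

```text
time_s: 17.35
eef_pos: [0.5698, 0.2254, 0.246]
eef_rot: [0.001, -0.554, 0.833, -0.0]
wrist_force: [-0.2, 0.1, 0.4]
opening: 0.701
```

Run:
```python
from h import *
plan(.5672,.2262,.2195,-112.7)
```

```text
t 17.35 pos [0.5698 0.2254 0.246 ] yaw -112.73 q6 2.15 op 0.70 F [-0.2  0.1  0.4] | roll -0.03 shift [0.03 0.27 2.65] len 2.7
```

Emit:
{"method": "move_arm", "body": {
  "moves": [
    {"gripper": 70,"x": 0,"y": 0.27,"z": 1.4,"roll": 0},
    {"gripper": 70,"x": 0,"y": 0,"z": 0.9,"roll": 0},
    {"gripper": 70,"x": 0,"y": 0,"z": 0,"roll": 0},
    {"gripper": 0,"x": 0,"y": 0,"z": 0,"roll": 0},
    {"gripper": 0,"x": 0,"y": 0,"z": 0,"roll": 0}
  ]
}}

```text
time_s: 17.98
eef_pos: [0.5666, 0.2269, 0.2215]
eef_rot: [0.0, -0.554, 0.832, -0.0]
wrist_force: [0.3, -0.1, 0.1]
opening: 0.285
```

Emit:
{"method": "move_arm", "body": {
  "moves": [
    {"gripper": 0,"x": 0,"y": 0,"z": 0,"roll": 0},
    {"gripper": 0,"x": 0,"y": 0,"z": 0,"roll": 0},
    {"gripper": 0,"x": 0,"y": 0,"z": 0,"roll": 0}
  ]
}}

```text
time_s: 18.35
eef_pos: [0.5667, 0.2269, 0.2217]
eef_rot: [0.001, -0.554, 0.832, -0.0]
wrist_force: [0.1, 1.0, 2.7]
opening: 0.147
```

Emit:
{"method": "move_arm", "body": {
  "moves": [
    {"gripper": 0,"x": 0,"y": 0,"z": -2,"roll": 0},
    {"gripper": 0,"x": 0,"y": 0,"z": -4,"roll": 0},
    {"gripper": 0,"x": 0,"y": 0,"z": -5,"roll": 0},
    {"gripper": 0,"x": 0,"y": 0,"z": -4,"roll": 0},
    {"gripper": 0,"x": 0,"y": 0,"z": 0,"roll": 0}
  ]
}}

```text
time_s: 18.98
eef_pos: [0.5673, 0.227, 0.3764]
eef_rot: [0.004, -0.554, 0.832, -0.002]
wrist_force: [0.8, 0.5, -2.6]
opening: 0.151
```

```bash
cat >> h.py <<'E'
def held2(zg):
    """offset d (mm) of the held body along tool -y, from its far top edge row; zg = TCP height at grasp"""
    c=grab("wrist"); c["W"]=np.array(c["tool_from_camera"]); g=cv2.cvtColor(c["img"],cv2.COLOR_RGB2GRAY)
    ds=np.arange(-8,8.1,.25); r=proj(c,[[0,-(.038+d/1000),zg-.04] for d in ds])[:,1]
    p=g[:,316:334].mean(1); s=p[3:]-p[:-3]
    k=int(np.argmax(s[150:230]))+150+1.5; print("edge row",k,"d mm",np.interp(-k,-r,ds))
E
python3 - <<'E'
from h import *
held2(.2225)
plan(.5577,-.1743,.37,-97.25)
E
```

```text
edge row 189.5 d mm 0.00509434419478033
t 19.02 pos [0.5665 0.2268 0.3733] yaw -112.67 q6 2.15 op 0.15 F [ 0.2 -0.  -1.8] | roll -15.42 shift [39.91 -4.18  0.31] len 40.1
```

Emit:
{"method": "move_arm", "body": {
  "moves": [
    {"gripper": 0,"x": 0,"y": 0,"z": 0,"roll": -7.7},
    {"gripper": 0,"x": 0,"y": 0,"z": 0,"roll": -7.7},
    {"gripper": 0,"x": 5,"y": -0.5,"z": 0,"roll": 0},
    {"gripper": 0,"x": 5,"y": -0.5,"z": 0,"roll": 0},
    {"gripper": 0,"x": 5,"y": -0.5,"z": 0,"roll": 0}
  ]
}}

```text
time_s: 19.65
eef_pos: [0.5612, 0.0749, 0.3689]
eef_rot: [-0.002, -0.661, 0.75, 0.001]
wrist_force: [0.4, -0.5, -1.5]
opening: 0.15
```

Emit:
{"method": "move_arm", "body": {
  "moves": [
    {"gripper": 0,"x": 5,"y": -0.5,"z": 0,"roll": 0},
    {"gripper": 0,"x": 5,"y": -0.5,"z": 0,"roll": 0},
    {"gripper": 0,"x": 5,"y": -0.5,"z": 0,"roll": 0},
    {"gripper": 0,"x": 5,"y": -0.5,"z": 0,"roll": 0},
    {"gripper": 0,"x": 4.9,"y": -0.7,"z": 0,"roll": 0}
  ]
}}

```text
time_s: 20.27
eef_pos: [0.5565, -0.1756, 0.3689]
eef_rot: [-0.001, -0.661, 0.751, 0.002]
wrist_force: [0.4, -0.6, -1.3]
opening: 0.151
```

Emit:
{"method": "move_arm", "body": {
  "moves": [
    {"gripper": 0,"x": 0,"y": 0,"z": 4,"roll": 0},
    {"gripper": 0,"x": 0,"y": 0,"z": 4,"roll": 0},
    {"gripper": 0,"x": 0,"y": 0,"z": 0,"roll": 0},
    {"gripper": 0,"x": 0,"y": 0,"z": 0,"roll": 0},
    {"gripper": 0,"x": 0,"y": 0,"z": 0,"roll": 0}
  ]
}}

```text
time_s: 20.9
eef_pos: [0.5583, -0.1744, 0.2931]
eef_rot: [0.001, -0.661, 0.75, -0.001]
wrist_force: [0.2, -0.7, -1.5]
opening: 0.15
```

Run:
```python
from h import *
plan(.5577,-.1743,.2285,-97.25)
```

```text
t 20.90 pos [ 0.5583 -0.1744  0.2931] yaw -97.25 q6 1.19 op 0.15 F [ 0.2 -0.7 -1.5] | roll 0.00 shift [-0.01  0.08  6.46] len 6.5
```

Emit:
{"method": "move_arm", "body": {
  "moves": [
    {"gripper": 0,"x": 0,"y": 0.05,"z": 2,"roll": 0},
    {"gripper": 0,"x": 0,"y": 0,"z": 0.7,"roll": 0},
    {"gripper": 0,"x": 0,"y": 0,"z": 0.7,"roll": 0},
    {"gripper": 0,"x": 0,"y": 0,"z": 0.5,"roll": 0},
    {"gripper": 0,"x": 0,"y": 0,"z": 0,"roll": 0}
  ]
}}

```text
time_s: 21.52
eef_pos: [0.557, -0.1742, 0.252]
eef_rot: [-0.0, -0.661, 0.751, 0.0]
wrist_force: [-0.4, -0.0, -1.8]
opening: 0.147
```

Emit:
{"method": "move_arm", "body": {
  "moves": [
    {"gripper": 0,"x": 0,"y": 0,"z": 0.6,"roll": 0},
    {"gripper": 0,"x": 0,"y": 0,"z": 0.6,"roll": 0},
    {"gripper": 0,"x": 0,"y": 0,"z": 0.6,"roll": 0},
    {"gripper": 0,"x": 0,"y": 0,"z": 0.4,"roll": 0},
    {"gripper": 0,"x": 0,"y": 0,"z": 0,"roll": 0}
  ]
}}

```text
time_s: 22.15
eef_pos: [0.5569, -0.1741, 0.2296]
eef_rot: [-0.0, -0.661, 0.751, 0.0]
wrist_force: [0.8, -1.0, -1.4]
opening: 0.143
```

Smooth descent. I'll lower the last 1.5 mm, release and go on to A.

Emit:
{"method": "move_arm", "body": {
  "moves": [
    {"gripper": 0,"x": 0,"y": 0,"z": 0.2,"roll": 0},
    {"gripper": 40,"x": 0,"y": 0,"z": 0,"roll": 0},
    {"gripper": 40,"x": 0,"y": 0,"z": 0,"roll": 0},
    {"gripper": 40,"x": 0,"y": 0,"z": 0,"roll": 0},
    {"gripper": 40,"x": 0,"y": 0,"z": -3,"roll": 0}
  ]
}}

```text
time_s: 22.78
eef_pos: [0.556, -0.1737, 0.2563]
eef_rot: [-0.001, -0.661, 0.751, 0.002]
wrist_force: [0.9, -0.2, -0.2]
opening: 0.402
```

Emit:
{"method": "move_arm", "body": {
  "moves": [
    {"gripper": 40,"x": 0,"y": 0,"z": -5,"roll": 0},
    {"gripper": 70,"x": 0,"y": 0,"z": -5,"roll": 0},
    {"gripper": 70,"x": 0,"y": 0,"z": 0,"roll": 0}
  ]
}}

```text
time_s: 23.15
eef_pos: [0.5585, -0.1749, 0.3637]
eef_rot: [0.002, -0.661, 0.75, -0.005]
wrist_force: [0.5, 0.7, -0.9]
opening: 0.699
```

Run:
```python
from h import *
plan(.5797,.3363,.34,-61.5)
c=grab("wrist"); save(c,"w7",(120,20,520,320),1.5)
```

```text
t 23.15 pos [ 0.5585 -0.1749  0.3637] yaw -97.27 q6 1.19 op 0.70 F [ 0.5  0.7 -0.9] | roll -35.77 shift [-43.93 -26.25   2.14] len 51.2
```

Emit:
{"method": "move_arm", "body": {
  "moves": [
    {"gripper": 70,"x": 0,"y": 0,"z": 0,"roll": -9},
    {"gripper": 70,"x": 0,"y": 0,"z": 0,"roll": -9},
    {"gripper": 70,"x": 0,"y": 0,"z": 0,"roll": -9},
    {"gripper": 70,"x": 0,"y": 0,"z": 0,"roll": -8.8},
    {"gripper": 70,"x": -4.4,"y": -2.6,"z": 0,"roll": 0}
  ]
}}

```text
time_s: 23.82
eef_pos: [0.5585, -0.1249, 0.3563]
eef_rot: [0.0, 0.859, -0.512, -0.001]
wrist_force: [0.8, 1.1, -0.0]
opening: 0.702
```

Emit:
{"method": "move_arm", "body": {
  "moves": [
    {"gripper": 70,"x": -4.4,"y": -2.6,"z": 0,"roll": 0},
    {"gripper": 70,"x": -4.4,"y": -2.6,"z": 0,"roll": 0},
    {"gripper": 70,"x": -4.4,"y": -2.6,"z": 0,"roll": 0},
    {"gripper": 70,"x": -4.4,"y": -2.6,"z": 0,"roll": 0},
    {"gripper": 70,"x": -4.4,"y": -2.6,"z": 0,"roll": 0}
  ]
}}

```text
time_s: 24.45
eef_pos: [0.5673, 0.1339, 0.3563]
eef_rot: [0.001, 0.859, -0.511, -0.001]
wrist_force: [1.1, -0.5, -0.2]
opening: 0.701
```

Emit:
{"method": "move_arm", "body": {
  "moves": [
    {"gripper": 70,"x": -4.4,"y": -2.6,"z": 0,"roll": 0},
    {"gripper": 70,"x": -4.4,"y": -2.6,"z": 0,"roll": 0},
    {"gripper": 70,"x": -4.4,"y": -2.6,"z": 0,"roll": 0},
    {"gripper": 70,"x": -4.3,"y": -2.8,"z": 0,"roll": 0},
    {"gripper": 70,"x": 0,"y": 0,"z": 5,"roll": 0}
  ]
}}

```text
time_s: 25.08
eef_pos: [0.5782, 0.3408, 0.3105]
eef_rot: [-0.003, 0.861, -0.509, 0.002]
wrist_force: [1.3, -0.9, -1.1]
opening: 0.698
```

Emit:
{"method": "move_arm", "body": {
  "moves": [
    {"gripper": 70,"x": 0,"y": 0,"z": 2,"roll": 0},
    {"gripper": 70,"x": 0,"y": 0,"z": 0,"roll": 0},
    {"gripper": 70,"x": 0,"y": 0,"z": 0,"roll": 0},
    {"gripper": 70,"x": 0,"y": 0,"z": 0,"roll": 0}
  ]
}}

```text
time_s: 25.58
eef_pos: [0.5785, 0.3363, 0.2903]
eef_rot: [-0.001, 0.859, -0.511, 0.001]
wrist_force: [0.2, -0.7, 0.4]
opening: 0.699
```

Run:
```python
from h import *
plan(.5797,.3363,.2220,-61.5)
c=check(.5797,.3363,28.5); save(c,"w8",(160,40,480,320),1.8)
```

```text
t 25.57 pos [0.5785 0.3363 0.2903] yaw -61.53 q6 1.42 op 0.70 F [ 0.2 -0.7  0.4] | roll -0.03 shift [ 0.05 -0.09  6.83] len 6.8
pred grip box [314. 188.] [336. 252.]
pred body top [[299.0, 161.0], [351.0, 161.0], [348.0, 258.0], [301.0, 258.0]]
blob x0 y0 w h area [ 312  187   23   63 1325] c [323.1 217.9]
```

View pics/w8.png

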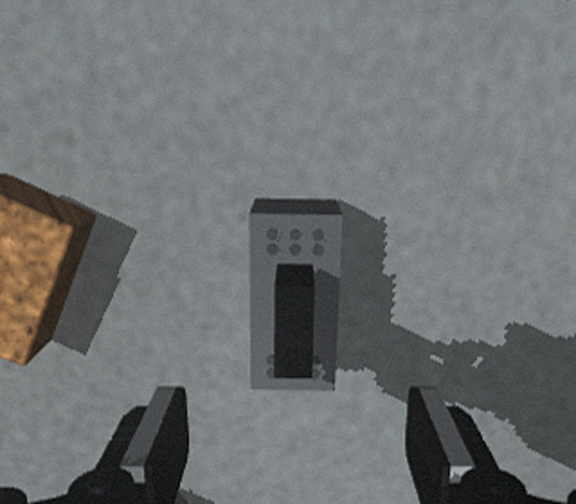

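Views 12/16. The cassette is in place (blob box (312,187), predicted (314,188)) and the cork block is well to the left. Gripping.

Emit:
{"method": "move_arm", "body": {
  "moves": [
    {"gripper": 70,"x": 0,"y": -0.1,"z": 3.5,"roll": 0},
    {"gripper": 70,"x": 0,"y": 0,"z": 2.4,"roll": 0},
    {"gripper": 70,"x": 0,"y": 0,"z": 0.9,"roll": 0},
    {"gripper": 70,"x": 0,"y": 0,"z": 0,"roll": 0},
    {"gripper": 70,"x": 0,"y": 0,"z": 0,"roll": 0}
  ]
}}

```text
time_s: 26.25
eef_pos: [0.5792, 0.3373, 0.2218]
eef_rot: [-0.001, 0.86, -0.511, 0.001]
wrist_force: [1.0, 0.0, 0.3]
opening: 0.702
```

Emit:
{"method": "move_arm", "body": {
  "moves": [
    {"gripper": 0,"x": 0,"y": 0,"z": 0,"roll": 0},
    {"gripper": 0,"x": 0,"y": 0,"z": 0,"roll": 0},
    {"gripper": 0,"x": 0,"y": 0,"z": 0,"roll": 0},
    {"gripper": 0,"x": 0,"y": 0,"z": 0,"roll": 0},
    {"gripper": 0,"x": 0,"y": 0,"z": 0,"roll": 0}
  ]
}}

```text
time_s: 26.88
eef_pos: [0.5787, 0.3372, 0.2208]
eef_rot: [-0.0, 0.86, -0.511, 0.0]
wrist_force: [-1.5, -0.3, 5.4]
opening: 0.151
```

Emit:
{"method": "move_arm", "body": {
  "moves": [
    {"gripper": 0,"x": 0,"y": 0,"z": -2,"roll": 0},
    {"gripper": 0,"x": 0,"y": 0,"z": -4,"roll": 0},
    {"gripper": 0,"x": 0,"y": 0,"z": -5,"roll": 0},
    {"gripper": 0,"x": 0,"y": 0,"z": -4,"roll": 0},
    {"gripper": 0,"x": 0,"y": 0,"z": 0,"roll": 0}
  ]
}}

```text
time_s: 27.5
eef_pos: [0.5794, 0.3374, 0.3757]
eef_rot: [-0.003, 0.86, -0.511, 0.003]
wrist_force: [1.0, -0.2, -1.8]
opening: 0.149
```

Run:
```python
from h import *
held2(.2225)
plan(.5465,-.2616,.37,-97.25)
```

```text
edge row 186.5 d mm 1.369892311744302
t 27.55 pos [0.5787 0.3371 0.3724] yaw -61.47 q6 1.42 op 0.15 F [ 0.3 -0.2 -2.9] | roll 35.78 shift [59.8  -4.36  0.16] len 60.0
```

Emit:
{"method": "move_arm", "body": {
  "moves": [
    {"gripper": 0,"x": 0,"y": 0,"z": 0,"roll": 9},
    {"gripper": 0,"x": 0,"y": 0,"z": 0,"roll": 9},
    {"gripper": 0,"x": 0,"y": 0,"z": 0,"roll": 9},
    {"gripper": 0,"x": 0,"y": 0,"z": 0,"roll": 8.8},
    {"gripper": 0,"x": 5,"y": -0.35,"z": 0,"roll": 0}
  ]
}}

```text
time_s: 28.18
eef_pos: [0.5745, 0.2885, 0.3673]
eef_rot: [-0.002, -0.662, 0.75, 0.001]
wrist_force: [0.8, 0.1, -1.9]
opening: 0.147
```

Emit:
{"method": "move_arm", "body": {
  "moves": [
    {"gripper": 0,"x": 5,"y": -0.35,"z": 0,"roll": 0},
    {"gripper": 0,"x": 5,"y": -0.35,"z": 0,"roll": 0},
    {"gripper": 0,"x": 5,"y": -0.35,"z": 0,"roll": 0},
    {"gripper": 0,"x": 5,"y": -0.35,"z": 0,"roll": 0},
    {"gripper": 0,"x": 5,"y": -0.35,"z": 0,"roll": 0}
  ]
}}

```text
time_s: 28.8
eef_pos: [0.5602, 0.0354, 0.3679]
eef_rot: [-0.001, -0.661, 0.751, 0.002]
wrist_force: [1.1, -0.6, -2.4]
opening: 0.15
```

Emit:
{"method": "move_arm", "body": {
  "moves": [
    {"gripper": 0,"x": 5,"y": -0.35,"z": 0,"roll": 0},
    {"gripper": 0,"x": 5,"y": -0.35,"z": 0,"roll": 0},
    {"gripper": 0,"x": 5,"y": -0.35,"z": 0,"roll": 0},
    {"gripper": 0,"x": 5,"y": -0.35,"z": 0,"roll": 0},
    {"gripper": 0,"x": 5,"y": -0.35,"z": 0,"roll": 0}
  ]
}}

```text
time_s: 29.42
eef_pos: [0.546, -0.2146, 0.3678]
eef_rot: [-0.001, -0.661, 0.751, 0.002]
wrist_force: [0.6, -1.1, -2.1]
opening: 0.148
```

Emit:
{"method": "move_arm", "body": {
  "moves": [
    {"gripper": 0,"x": 4.8,"y": -0.35,"z": 0,"roll": 0},
    {"gripper": 0,"x": 0,"y": 0,"z": 4,"roll": 0},
    {"gripper": 0,"x": 0,"y": 0,"z": 4,"roll": 0},
    {"gripper": 0,"x": 0,"y": 0,"z": 0,"roll": 0},
    {"gripper": 0,"x": 0,"y": 0,"z": 0,"roll": 0}
  ]
}}

```text
time_s: 30.05
eef_pos: [0.5446, -0.2614, 0.2905]
eef_rot: [-0.0, -0.661, 0.75, 0.0]
wrist_force: [-0.3, -1.0, -1.1]
opening: 0.151
```

Run:
```python
from h import *
plan(.545,-.2614,.2268,-97.25)
```

```text
t 30.05 pos [ 0.5446 -0.2614  0.2905] yaw -97.26 q6 1.05 op 0.15 F [-0.3 -1.  -1.1] | roll -0.01 shift [-0.   -0.04  6.37] len 6.4
```

Emit:
{"method": "move_arm", "body": {
  "moves": [
    {"gripper": 0,"x": 0,"y": -0.04,"z": 2,"roll": 0},
    {"gripper": 0,"x": 0,"y": 0,"z": 0.7,"roll": 0},
    {"gripper": 0,"x": 0,"y": 0,"z": 0.7,"roll": 0},
    {"gripper": 0,"x": 0,"y": 0,"z": 0.5,"roll": 0},
    {"gripper": 0,"x": 0,"y": 0,"z": 0,"roll": 0}
  ]
}}

```text
time_s: 30.68
eef_pos: [0.5447, -0.2614, 0.2508]
eef_rot: [-0.0, -0.661, 0.751, 0.0]
wrist_force: [0.7, -0.8, -1.6]
opening: 0.15
```

Emit:
{"method": "move_arm", "body": {
  "moves": [
    {"gripper": 0,"x": 0,"y": 0,"z": 0.6,"roll": 0},
    {"gripper": 0,"x": 0,"y": 0,"z": 0.6,"roll": 0},
    {"gripper": 0,"x": 0,"y": 0,"z": 0.6,"roll": 0},
    {"gripper": 0,"x": 0,"y": 0,"z": 0.4,"roll": 0},
    {"gripper": 0,"x": 0,"y": 0,"z": 0,"roll": 0}
  ]
}}

```text
time_s: 31.3
eef_pos: [0.5447, -0.2613, 0.2286]
eef_rot: [-0.0, -0.661, 0.751, 0.0]
wrist_force: [0.6, -0.3, -2.9]
opening: 0.149
```

Emit:
{"method": "move_arm", "body": {
  "moves": [
    {"gripper": 0,"x": 0,"y": 0,"z": 0.2,"roll": 0},
    {"gripper": 40,"x": 0,"y": 0,"z": 0,"roll": 0},
    {"gripper": 40,"x": 0,"y": 0,"z": 0,"roll": 0},
    {"gripper": 40,"x": 0,"y": 0,"z": 0,"roll": 0},
    {"gripper": 40,"x": 0,"y": 0,"z": -3,"roll": 0}
  ]
}}

```text
time_s: 31.92
eef_pos: [0.5438, -0.2608, 0.2551]
eef_rot: [-0.001, -0.661, 0.751, 0.003]
wrist_force: [-0.0, -0.2, 0.3]
opening: 0.398
```

Emit:
{"method": "move_arm", "body": {
  "moves": [
    {"gripper": 40,"x": 0,"y": 0,"z": -5,"roll": 0},
    {"gripper": 40,"x": 0,"y": 0,"z": -6,"roll": 0},
    {"gripper": 0,"x": -4.4,"y": 0,"z": 0,"roll": 0},
    {"gripper": 0,"x": -4.4,"y": 0,"z": 0,"roll": 0},
    {"gripper": 0,"x": 0,"y": 0,"z": 0,"roll": 0}
  ]
}}

```text
time_s: 32.55
eef_pos: [0.5561, -0.1715, 0.3675]
eef_rot: [0.0, -0.662, 0.749, 0.0]
wrist_force: [-0.4, -0.4, -0.6]
opening: 0.002
```

Run:
```python
from h import *
plan(.5577,-.1743,.40,-97.25)
c=grab("wrist"); save(c,"w9",s=1.25)
u=np.array([.992,-.127]);C=np.array([.5577,-.1743])
f=lambda x,z:np.r_[C+u*x,z]
for th in(1.8,1.9,2.0,2.1,2.2): print(th,proj(c,[f(.047-.095*np.cos(th),.042+.095*np.sin(th)),f(.047-.095*np.cos(th)+.04*np.sin(th),.042+.095*np.sin(th)+.04*np.cos(th))])[:,1].round(1)*1.25)
for q in(0,.1,.2,.3): print(q,proj(c,[f(-.02+.098*np.sin(q-1.19),.022+.098*np.cos(q-1.19))])*1.25)
```

```text
t 32.55 pos [ 0.5561 -0.1715  0.3675] yaw -97.07 q6 1.19 op 0.00 F [-0.4 -0.4 -0.6] | roll 0.18 shift [ 0.25 -0.19 -3.25] len 3.3
1.8 [143.25   57.625]
1.9 [123.5   41.25]
2.0 [104.375  27.375]
2.1 [86.25 16.  ]
2.2 [69.75   7.375]
0 [[408.56213112 365.38619419]]
0.1 [[408.65904738 367.64318599]]
0.2 [[408.76507643 368.71941677]]
0.3 [[408.87977837 368.48715785]]
```

View pics/w9.png

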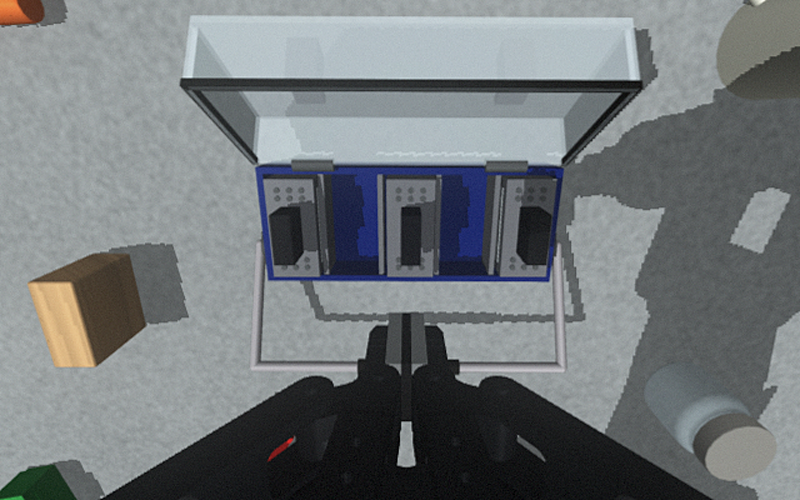

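Views 13/16. All three cassettes sit in bays at (292,228), (410,228) and (527,228). The lid's rim is at row 85, so the lid is at about 2.1 rad. I'll go behind the lid with the fingers shut.

Run:
```python
from h import *
plan(.7363,-.1972,.262,-97.25)
c=grab("side"); save(c,"s2",(270,90,430,230),4)
c=grab("top")
hsv=cv2.cvtColor(c["img"],cv2.COLOR_RGB2HSV)
b=cv2.inRange(hsv,(100,150,60),(125,255,255)); b[:130]=0;b[155:]=0;b[:,:350]=0;b[:,:][:,410:]=0
p=cv2.findNonZero(b); print(None if p is None else cast(c,p.reshape(-1,2).mean(0),.01))
print(cast(c,[[436,172]],.085))
```

```text
t 32.60 pos [ 0.5561 -0.1731  0.3675] yaw -97.14 q6 1.19 op -0.00 F [-0.4  0.6 -0.3] | roll 0.11 shift [  0.12 -18.18  10.56] len 21.0
[[ 0.7638952  -0.27814565  0.01      ]]
[[ 0.65288023 -0.4509806   0.085     ]]
```

Emit:
{"method": "move_arm", "body": {
  "moves": [
    {"gripper": 0,"x": 0,"y": -4.5,"z": 0,"roll": 0},
    {"gripper": 0,"x": 0,"y": -4.5,"z": 0,"roll": 0},
    {"gripper": 0,"x": 0.2,"y": -4.5,"z": 0,"roll": 0},
    {"gripper": 0,"x": 0,"y": -4.5,"z": 0,"roll": 0.2},
    {"gripper": 0,"x": 0,"y": 0,"z": 0,"roll": 0}
  ]
}}

```text
time_s: 33.33
eef_pos: [0.7358, -0.2009, 0.3643]
eef_rot: [-0.0, -0.659, 0.752, 0.001]
wrist_force: [-0.1, 0.3, -0.9]
opening: 0.0
```

Emit:
{"method": "move_arm", "body": {
  "moves": [
    {"gripper": 0,"x": 0,"y": 0,"z": 0,"roll": 0},
    {"gripper": 0,"x": 0,"y": 0,"z": 4,"roll": 0},
    {"gripper": 0,"x": 0,"y": 0,"z": 4,"roll": 0},
    {"gripper": 0,"x": 0,"y": 0,"z": 2.3,"roll": 0},
    {"gripper": 0,"x": 0,"y": 0,"z": 0,"roll": 0}
  ]
}}

```text
time_s: 33.95
eef_pos: [0.7331, -0.199, 0.2623]
eef_rot: [-0.001, -0.659, 0.752, 0.002]
wrist_force: [-0.2, 0.4, -0.2]
opening: -0.002
```

Run:
```python
from h import *
plan(.7363,-.1972,.262,-97.25)
```

```text
t 33.95 pos [ 0.7331 -0.199   0.2623] yaw -97.51 q6 1.28 op -0.00 F [-0.2  0.4 -0.2] | roll -0.26 shift [-0.22 -0.29  0.03] len 0.4
```

Emit:
{"method": "move_arm", "body": {
  "moves": [
    {"gripper": 0,"x": -0.2,"y": 2,"z": 0,"roll": 0},
    {"gripper": 0,"x": 0,"y": 2,"z": 0,"roll": 0},
    {"gripper": 0,"x": 0,"y": 1.6,"z": 0,"roll": 0},
    {"gripper": 0,"x": 0,"y": 1.6,"z": -0.5,"roll": 0},
    {"gripper": 0,"x": 0,"y": 1.6,"z": -0.6,"roll": 0}
  ]
}}

```text
time_s: 34.58
eef_pos: [0.6505, -0.1867, 0.2836]
eef_rot: [0.004, -0.66, 0.752, -0.008]
wrist_force: [5.2, -1.0, 4.9]
opening: 0.003
```

Emit:
{"method": "move_arm", "body": {
  "moves": [
    {"gripper": 0,"x": 0,"y": 1.6,"z": -0.6,"roll": 0},
    {"gripper": 0,"x": 0,"y": 1.6,"z": -0.6,"roll": 0},
    {"gripper": 0,"x": 0,"y": 1.6,"z": -0.6,"roll": 0},
    {"gripper": 0,"x": 0,"y": 0,"z": 0,"roll": 0}
  ]
}}

```text
time_s: 35.08
eef_pos: [0.6001, -0.1798, 0.2967]
eef_rot: [0.001, -0.659, 0.752, -0.003]
wrist_force: [0.7, -0.9, 3.0]
opening: -0.002
```

Run:
```python
from h import *
plan(.5577,-.1743,.293,-97.25)
c=grab("side"); save(c,"s3",(270,60,470,230),3.5)
```

```text
t 35.08 pos [ 0.6001 -0.1798  0.2967] yaw -97.50 q6 1.22 op -0.00 F [ 0.7 -0.9  3. ] | roll -0.25 shift [-0.01  4.28  0.35] len 4.3
```

View pics/s3.png

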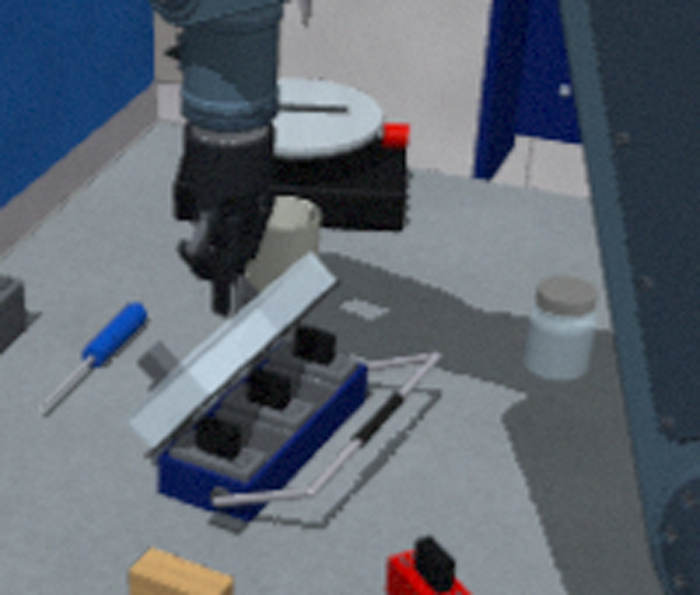

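Views 14/16. The lid is tilting shut at about 45° with the fingers behind it, and the cassettes are in place. Continuing, then pressing down.

Emit:
{"method": "move_arm", "body": {
  "moves": [
    {"gripper": 0,"x": 0,"y": 1.5,"z": 0,"roll": 0},
    {"gripper": 0,"x": 0,"y": 1.5,"z": 0,"roll": 0},
    {"gripper": 0,"x": 0,"y": 1.3,"z": 0.4,"roll": 0},
    {"gripper": 0,"x": 0,"y": 0.5,"z": 0.8,"roll": 0},
    {"gripper": 0,"x": 0,"y": 0.5,"z": 0.8,"roll": 0}
  ]
}}

```text
time_s: 35.75
eef_pos: [0.5468, -0.1724, 0.2728]
eef_rot: [-0.0, -0.66, 0.752, 0.0]
wrist_force: [-2.5, 0.7, 4.1]
opening: -0.0
```

Emit:
{"method": "move_arm", "body": {
  "moves": [
    {"gripper": 0,"x": 0,"y": 0.5,"z": 0.8,"roll": 0},
    {"gripper": 0,"x": 0,"y": 0.3,"z": 0.6,"roll": 0},
    {"gripper": 0,"x": 0,"y": 0,"z": 0,"roll": 0}
  ]
}}

```text
time_s: 36.12
eef_pos: [0.5388, -0.1711, 0.258]
eef_rot: [-0.0, -0.659, 0.752, 0.001]
wrist_force: [-0.1, -0.4, 0.4]
opening: -0.001
```

Run:
```python
from h import *
plan(.54,-.172,.255,-97.25)
```

```text
t 36.12 pos [ 0.5388 -0.1711  0.258 ] yaw -97.49 q6 1.18 op -0.00 F [-0.1 -0.4  0.4] | roll -0.24 shift [ 0.07 -0.13  0.3 ] len 0.3
```

Emit:
{"method": "move_arm", "body": {
  "moves": [
    {"gripper": 0,"x": 0,"y": 0.5,"z": 0.2,"roll": 0},
    {"gripper": 0,"x": 0,"y": 0,"z": 0.2,"roll": 0},
    {"gripper": 0,"x": 0,"y": 0,"z": 0,"roll": 0}
  ]
}}

```text
time_s: 36.5
eef_pos: [0.5342, -0.1707, 0.2555]
eef_rot: [-0.0, -0.66, 0.752, -0.0]
wrist_force: [-2.1, 1.0, 3.3]
opening: 0.0
```

Emit:
{"method": "move_arm", "body": {
  "moves": [
    {"gripper": 0,"x": 0,"y": 0,"z": 0.15,"roll": 0},
    {"gripper": 0,"x": 0,"y": 0,"z": 0,"roll": 0}
  ]
}}

```text
time_s: 36.75
eef_pos: [0.5343, -0.1707, 0.2553]
eef_rot: [-0.0, -0.66, 0.752, 0.0]
wrist_force: [-8.2, 2.6, 14.8]
opening: -0.002
```

Lid pressed to a hard stop: the fingertip is at 82 mm with 15 N, matching a shut lid. Next I'll work out the bail angle from the sleeve pixel in the side view.

Emit:
{"method": "move_arm", "body": {
  "moves": [
    {"gripper": 0,"x": 0,"y": 0,"z": -3,"roll": 0},
    {"gripper": 0,"x": 0,"y": 0,"z": -4,"roll": 0},
    {"gripper": 0,"x": 0,"y": 0,"z": -3,"roll": 0},
    {"gripper": 40,"x": 0,"y": 4,"z": 0,"roll": -10},
    {"gripper": 40,"x": 0,"y": 0,"z": 0,"roll": -10}
  ]
}}

```text
time_s: 37.38
eef_pos: [0.493, -0.1648, 0.3535]
eef_rot: [0.0, 0.782, -0.624, -0.0]
wrist_force: [-0.3, 0.2, -0.2]
opening: 0.396
```

Emit:
{"method": "move_arm", "body": {
  "moves": [
    {"gripper": 40,"x": 0,"y": 0,"z": 0,"roll": -10},
    {"gripper": 40,"x": 0,"y": 0,"z": 0,"roll": -10},
    {"gripper": 40,"x": 0,"y": 0,"z": 0,"roll": -10},
    {"gripper": 40,"x": 0,"y": 0,"z": 0,"roll": -10},
    {"gripper": 40,"x": 0,"y": 0,"z": 0,"roll": -10}
  ]
}}

```text
time_s: 38.0
eef_pos: [0.4947, -0.1654, 0.3536]
eef_rot: [-0.0, 0.972, -0.235, 0.0]
wrist_force: [0.5, -0.2, -0.3]
opening: 0.404
```

Emit:
{"method": "move_arm", "body": {
  "moves": [
    {"gripper": 40,"x": 0,"y": 0,"z": 0,"roll": -10},
    {"gripper": 40,"x": 0,"y": 0,"z": 0,"roll": -10},
    {"gripper": 40,"x": 0,"y": 0,"z": 0,"roll": 0}
  ]
}}

```text
time_s: 38.38
eef_pos: [0.4947, -0.1655, 0.3536]
eef_rot: [-0.0, 0.998, -0.066, 0.0]
wrist_force: [-0.6, -0.1, -0.6]
opening: 0.402
```

Run:
```python
from h import *
u=np.array([.992,-.127]);C=np.array([.5577,-.1743])
f=lambda x,z:np.r_[C+u*x,z]
B=lambda q:f(-.02+.098*np.sin(q-1.19),.022+.098*np.cos(q-1.19))
c=grab("side")
for q in(0,.1,.2,.3): print(q,B(q).round(4),((proj(c,[B(q)])-[270,60])*3.5).round(1))
print("seen 380,418 in s3")
b=B(.05); plan(b[0],b[1],.30,-7.25)
c=grab("wrist"); save(c,"w10",(120,100,520,400),1.5)
for q in(0,.1,.2,.3): print(((proj(c,[B(q)])-[120,100])*1.5).round(1))
```

```text
0 [ 0.4476 -0.1602  0.0584] [[379.3 422.4]]
0.1 [ 0.4517 -0.1607  0.0673] [[375.7 412.4]]
0.2 [ 0.4566 -0.1614  0.0758] [[371.1 402.5]]
0.3 [ 0.4623 -0.1621  0.0837] [[365.5 392.9]]
seen 380,418 in s3
t 38.42 pos [ 0.4946 -0.1655  0.3536] yaw -7.68 q6 -0.42 op 0.40 F [ 0.  -0.5  0.7] | roll -0.43 shift [-4.54  0.07  5.36] len 7.0
[[224.2 141.8]]
[[228.9 146.6]]
[[235.7 151.4]]
[[244.6 156.2]]
```

View pics/w10.png

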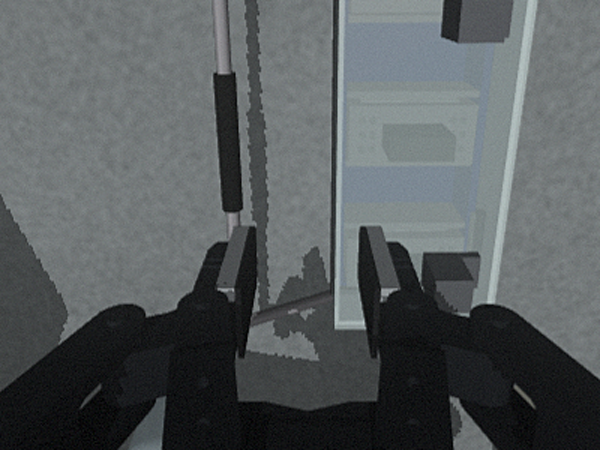

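Views 15/16. The lid lies shut and the sleeve is centred at (228,142), so q is about 0.05. Gripping the sleeve at world (0.450,-0.1605,0.063).

Emit:
{"method": "move_arm", "body": {
  "moves": [
    {"gripper": 40,"x": -4.5,"y": 0.05,"z": 0,"roll": -0.3},
    {"gripper": 40,"x": 0,"y": 0,"z": 4,"roll": 0},
    {"gripper": 40,"x": 0,"y": 0,"z": 3,"roll": 0},
    {"gripper": 40,"x": 0,"y": 0,"z": 0,"roll": 0},
    {"gripper": 40,"x": 0,"y": 0,"z": 0,"roll": 0}
  ]
}}

```text
time_s: 39.1
eef_pos: [0.4504, -0.1604, 0.2847]
eef_rot: [0.0, 0.998, -0.063, 0.001]
wrist_force: [-0.6, 0.1, 0.3]
opening: 0.402
```

Run:
```python
from h import *
plan(.450,-.1605,.218,-7.25)
```

```text
t 39.10 pos [ 0.4504 -0.1604  0.2847] yaw -7.24 q6 -0.46 op 0.40 F [-0.6  0.1  0.3] | roll 0.01 shift [-0.05  0.01  6.67] len 6.7
```

Emit:
{"method": "move_arm", "body": {
  "moves": [
    {"gripper": 40,"x": 0,"y": 0,"z": 3.5,"roll": 0},
    {"gripper": 40,"x": 0,"y": 0,"z": 3,"roll": 0},
    {"gripper": 40,"x": 0,"y": 0,"z": 0.1,"roll": 0},
    {"gripper": 40,"x": 0,"y": 0,"z": 0,"roll": 0}
  ]
}}

```text
time_s: 39.6
eef_pos: [0.4508, -0.1607, 0.2193]
eef_rot: [0.001, 0.998, -0.063, 0.001]
wrist_force: [-0.2, 0.3, 0.1]
opening: 0.398
```

Emit:
{"method": "move_arm", "body": {
  "moves": [
    {"gripper": 0,"x": 0,"y": 0,"z": 0,"roll": 0},
    {"gripper": 0,"x": 0,"y": 0,"z": 0,"roll": 0},
    {"gripper": 0,"x": 0,"y": 0,"z": 0,"roll": 0},
    {"gripper": 0,"x": 0,"y": 0,"z": 0,"roll": 0}
  ]
}}

```text
time_s: 40.1
eef_pos: [0.4499, -0.1605, 0.2181]
eef_rot: [0.0, 0.998, -0.063, 0.0]
wrist_force: [-4.3, -2.7, 3.4]
opening: 0.117
```

Run:
```python
from h import *
plan(.450,-.1605,.218,-7.25)
# arc steps in tool axes (x along case x, z down), from q=.05 to 1.5
q=np.r_[np.linspace(.05,1.5,13)]; x=9.8*np.sin(q-1.19); z=9.8*np.cos(q-1.19)
print(np.c_[q[1:],np.diff(x),-np.diff(z)].round(2).tolist())
```

```text
t 40.10 pos [ 0.4499 -0.1605  0.2181] yaw -7.17 q6 -0.47 op 0.12 F [-4.3 -2.7  3.4] | roll 0.08 shift [0.02 0.   0.01] len 0.0
[[0.17, 0.56, -1.04], [0.29, 0.68, -0.97], [0.41, 0.79, -0.88], [0.53, 0.89, -0.78], [0.65, 0.98, -0.66], [0.78, 1.05, -0.54], [0.9, 1.11, -0.41], [1.02, 1.15, -0.27], [1.14, 1.18, -0.13], [1.26, 1.18, 0.01], [1.38, 1.17, 0.15], [1.5, 1.15, 0.29]]
```

Gripped (opening 0.12, about a 12 mm sleeve). Swinging along the arc.

Emit:
{"method": "move_arm", "body": {
  "moves": [
    {"gripper": 0,"x": 0.56,"y": 0,"z": -1.04,"roll": 0},
    {"gripper": 0,"x": 0.68,"y": 0,"z": -0.97,"roll": 0},
    {"gripper": 0,"x": 0.79,"y": 0,"z": -0.88,"roll": 0},
    {"gripper": 0,"x": 0.89,"y": 0,"z": -0.78,"roll": 0},
    {"gripper": 0,"x": 0,"y": 0,"z": 0,"roll": 0}
  ]
}}

```text
time_s: 40.72
eef_pos: [0.4773, -0.1638, 0.254]
eef_rot: [-0.0, 0.998, -0.062, -0.004]
wrist_force: [-14.7, -3.6, 8.1]
opening: 0.117
```

Emit:
{"method": "move_arm", "body": {
  "moves": [
    {"gripper": 0,"x": 0.98,"y": 0,"z": -0.66,"roll": 0},
    {"gripper": 0,"x": 1.05,"y": 0,"z": -0.54,"roll": 0},
    {"gripper": 0,"x": 1.11,"y": 0,"z": -0.41,"roll": 0},
    {"gripper": 0,"x": 1.15,"y": 0,"z": -0.27,"roll": 0},
    {"gripper": 0,"x": 0,"y": 0,"z": 0,"roll": 0}
  ]
}}

```text
time_s: 41.35
eef_pos: [0.5225, -0.1697, 0.2754]
eef_rot: [0.001, 0.998, -0.063, 0.001]
wrist_force: [-4.2, -0.0, 14.9]
opening: 0.115
```

Emit:
{"method": "move_arm", "body": {
  "moves": [
    {"gripper": 0,"x": 1.18,"y": 0,"z": -0.05,"roll": 0},
    {"gripper": 0,"x": 1.18,"y": 0,"z": 0.05,"roll": 0},
    {"gripper": 0,"x": 1.17,"y": 0,"z": 0.15,"roll": 0},
    {"gripper": 0,"x": 0.9,"y": 0,"z": 0.22,"roll": 0},
    {"gripper": 0,"x": 0,"y": 0,"z": 0,"roll": 0}
  ]
}}

```text
time_s: 41.98
eef_pos: [0.5665, -0.1755, 0.2696]
eef_rot: [0.001, 0.998, -0.063, 0.002]
wrist_force: [3.5, -5.4, -0.2]
opening: 0.116
```

Emit:
{"method": "move_arm", "body": {
  "moves": [
    {"gripper": 40,"x": 0,"y": 0,"z": 0,"roll": 0},
    {"gripper": 40,"x": 0,"y": 0,"z": 0,"roll": 0},
    {"gripper": 40,"x": 0,"y": 0,"z": 0,"roll": 0},
    {"gripper": 40,"x": 0,"y": 0,"z": -4,"roll": 0},
    {"gripper": 40,"x": 0,"y": 0,"z": -5,"roll": 0}
  ]
}}

```text
time_s: 42.6
eef_pos: [0.5648, -0.1742, 0.359]
eef_rot: [-0.001, 0.998, -0.063, -0.002]
wrist_force: [1.1, 0.5, -0.1]
opening: 0.4
```

Emit:
{"method": "move_arm", "body": {
  "moves": [
    {"gripper": 40,"x": -4,"y": 0,"z": -3,"roll": 0},
    {"gripper": 40,"x": -4,"y": 0,"z": 0,"roll": 0},
    {"gripper": 40,"x": -4,"y": -4,"z": 0,"roll": 0},
    {"gripper": 40,"x": 0,"y": 0,"z": 0,"roll": 0},
    {"gripper": 40,"x": 0,"y": 0,"z": 0,"roll": 0}
  ]
}}

```text
time_s: 43.22
eef_pos: [0.4515, -0.12, 0.39]
eef_rot: [0.0, 0.998, -0.062, 0.001]
wrist_force: [0.4, -0.8, 0.7]
opening: 0.403
```

Run:
```python
from h import *
plan(.5577,-.1743,.4,-7.25)
a=grab("side"); save(a,"s4",(250,60,450,260),2.6); b=grab("wrist"); save(b,"w11",s=.8)
i=cv2.imread("pics/s4.png"); j=cv2.imread("pics/w11.png"); 
k=np.zeros((520,800,3),np.uint8); k[:,:520]=i[:520,:520]; j=cv2.resize(b["img"][:,:,::-1],(280,175)); 
t=grab("top"); t=cv2.resize(t["img"][140:260,160:440,::-1],(280,120)); k[:175,520:]=j; k[200:320,520:]=t
cv2.imwrite("pics/fin.png",k)
u=np.array([.992,-.127]);C=np.array([.5577,-.1743])
for q in(1.2,1.35,1.42,1.5,1.57): print(q,((proj(a,[np.r_[C+u*(-.02+.098*np.sin(q-1.19)),.022+.098*np.cos(q-1.19)]])-[250,60])*2.6).round(1))
```

```text
t 43.23 pos [ 0.4515 -0.12    0.39  ] yaw -7.14 q6 -0.39 op 0.40 F [ 0.4 -0.8  0.7] | roll 0.11 shift [11.22  4.05 -0.98] len 12.0
1.2 [[265.4 246.9]]
1.35 [[254.3 244.5]]
1.42 [[249.3 244. ]]
1.5 [[243.6 243.8]]
1.57 [[238.7 244.1]]
```

View pics/fin.png

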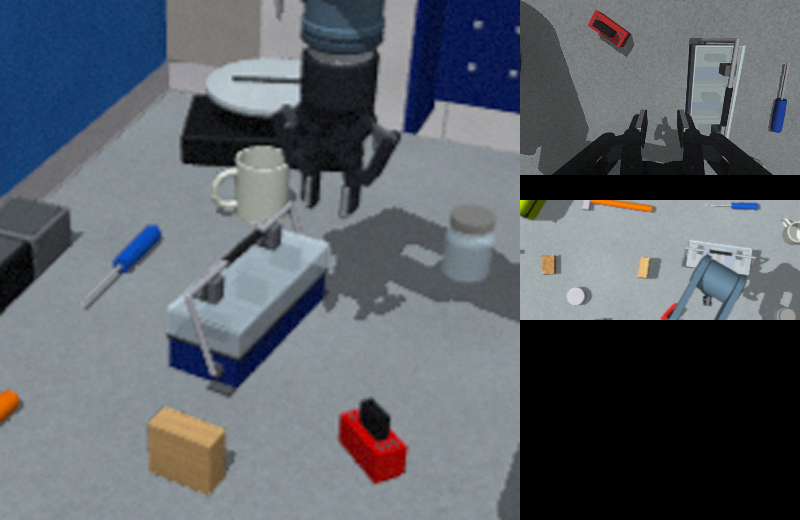

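Views 16/16. The lid is shut and the bail lies on the saddles, with the sleeve at about (243,244), which matches q ≈ 1.5. The block stands on the bench, no grey cassette is left out, and the arm is clear.

Run:
```python
from bench import ctrl
ctrl.hand_in()
```

```text
the job is handed in; nothing more can be done
```

The job is done and handed in at about 43 s of robot time; hand-in gave no verdict.

- **Packing block:** it stands upright on the bench at about (0.52, 0.10) m, roughly 0.27 m from the case's centre.
- **Cassettes:** three grey cassettes were on the bench, and all three are in bays at y = +88, 0 and -88 mm. Each went down smoothly to floor height. I checked that by arm height and by picture, not by measuring each cassette's final height.
- **Lid:** pressed to a hard stop with the fingertips at 82 mm, which matches fully shut.
- **Bail:** it swung past centre and rests on the saddles. The last side view put it at about 1.5 rad.

In the last pictures the arm touches nothing and the bystanders in view look unmoved. No check failed. The only disagreement was the first cassette sitting about 2.7 mm off-centre in the grip, which I corrected before inserting it. The first batch of moves was also refused because of its format, and nothing moved.

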